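# Start a spark plug square with the plug socket

## Robot

A 7-joint arm with a two-finger parallel gripper is mounted at the origin on the work surface. World frame = base frame: x ahead of the robot, y to its left, z up, the work surface at z = 0. Lengths are in m, angles in rad, forces in N, time in s.
With the tool pointing down it reaches from about 0.425 to 0.95 m from the base axis. Payload 4.7 kg.
Tool frame: the origin (TCP) lies midway between the tips of the shut fingers; the grasp point (between the pads) lies grip_point_offset behind it (grip_point_offset is the distance from the TCP to the grasp point, in m); z points along the fingers, y is the line along which they close (so a half turn about z gives the same grasp; the last joint's range is limited). The gripper opens to 87 mm and grips with 3 to 60 N. Pads are 19 mm wide; open, the fingers measure 117 mm over their backs; the gripper's body (75 mm by 190 mm) begins 51 mm behind the grasp point.
Start: joints at [1.292, 0.469, -0.049, 1.532, 0.024, 1.141, -0.082], TCP at [0.167, -0.654, 0.223] pointing down, gripper open.
Joint ranges: [-2.59, 2.59], [-0.33, 1.99], [-1.39, 1.29], [0.1, 2.45], [-1.04, 4.18], [0.21, 1.99], [-2.66, 2.66]. Speed limits (rad/s): [2.57, 2.57, 3.14, 3.14, 3.14, 3.14, 3.14].

## Interface

Orientations are given as a unit quaternion [x, y, z, w].
In Python, from station import observe, snapshot, get_calibration, sign_off, recognise, spot_point, grip_point_offset gives the robot as it stands.
- The arm moves only by the tool servo_tool, never from a script. Its argument "rows" is a list of rows, each a list of 3 entries, a list of its own where there are three numbers: the shift along the tool's x, y, z each as a share of 0.02 m, from -1 to 1, then the turn, a rotation vector about the tool's x, y, z each as a share of 6 degrees, from -1 to 1, then the closure, from 0 (fully open) to 1 (shut). In form: [[[x, y, z], [rx, ry, rz], gripper], ...]. A call has 1 to 12 rows; each row shifts and turns the commanded pose from where the row before left it, along the tool's axes as they then stand; what a row does not reach is not made up. A row lasts 1/12 s, in which the tool goes at most 41.7 mm and 7.16 degrees, less where a joint would pass 70% of its speed; a pose out of reach is approached as far as the arm can. A call with a number of a shift or a turn outside -1 to 1 is refused whole. A call with a gripper value outside its range is refused whole. The fingers move at their own pace and stop on an object; "force" is the grip in N (left out, the last holds). Time passes only in rows, so rows that do not move let the fingers close. It gives the time, the measured TCP pose, the force, the opening and the grip force at its end, in the units of the state.
- observe(): the state, without advancing time (a new reading comes with each control period).
- snapshot(name): name is "scene" or "side" or "wrist"; returns (picture, depth): 400x640x3 uint8, red, green, blue; 400x640 float32, m along the optical axis (not along the pixel's ray), 0 where there is no reading.
- get_calibration(name): a dict with "intrinsics" (3x3 intrinsics, pixels), "dist_coeffs" ([k1, k2, p1, p2, k3] as OpenCV has them; the pictures are not rectified), "pose" (4x4, takes a point from camera to world coordinates). Camera axes: x right, y down, z forward; pixel columns grow to the right and rows downward; lengths in m; the calibration is good to about 2 mm. A picture is of the moment at which its call begins: read the wrist's pose just before it. get_calibration takes no time and is no camera call; for the wrist camera it gives the pose at the moment of the call.
- sign_off(): hands the job in; it is judged then, once.
Trained networks look in the newest picture that a camera, given by its name, has taken for a name from the list of things; names that differ only in an ending like _2 or _b are one class to them, and where a whole thing is asked for, a point or a joint stands for the part that bears it (a point fixed in the world has none). Each returns a list of dicts, best first, with "score" (0 to 1); they miss things now and then, are a little off and sometimes report something else, mostly with a low value. They report only what shows in the picture. A call takes as long as a camera call.
- recognise(name, camera): "xyz" ([x, y, z] in m, in the coordinates of the camera as it stood for that picture, good to about 4 mm: the middle of the surface that is visible of it).
- spot_point(name, camera): "xyz" ([x, y, z] in m, in the coordinates of the camera as it stood for that picture, good to about 4 mm: a listed point, or the origin of a listed thing).
The state is a dict: "t": time; "q": joint angles; "dq": joint speeds; "joint_efforts": joint torques, N m; "eef_pos": TCP position; "tool_rot": TCP orientation; "ft_force": force on the tool from outside, world axes, zero at the start; "torque": the same for the moment, N m; "finger_gap": opening from 0.0 (shut) to 1.0 (fully open); "grasp_force": force on a finger pad.
Only numpy, scipy, OpenCV 4.12 (cv2) and the standard library are available. Lean on these libraries where they do the work, as an engineer would, in place of code of your own. Each camera call takes 0.05 s, during which the arm holds its last target. There are 200 camera calls.

## Task

The new spark plug is only caught by its first thread in the mower's cylinder head and stands cocked in its inclined bore. Lower the chrome plug socket all the way down over its hex without forcing it, bring the plug square with the bore before you turn it, then start it clockwise with the socket by at least half a turn. Leave the socket seated on the plug for the torque wrench, and leave everything else on the bench where it is.

Things in the scene. Friction and masses are not known exactly. Their poses are not given: they have to be found in the camera images.
- plug_bore: Threaded plug bore in the finned aluminium cylinder head, which is bolted to a fixed plate on the bench. Origin: centre of the boss's machined face (31 mm wide) at the bore's mouth, 76 mm above the bench. Its z axis is the bore axis, pointing up out of the head, 12 degrees off vertical. Bolts and fins stay lower than the boss.
- spark_plug: New spark plug, white porcelain. Origin: its axis at the bore mouth, the same point as the bore's; it pivots there, drag 0.03 N m, stays put, starts up to 10 deg off the bore. z: its axis, up; x, y do not turn. Above origin, mm: gasket 9-11, hex 20.6 across flats 17-26, its chamfer to 29 (18 wide), collar 15 wide to 31, porcelain 11 wide to 52, tip 6 wide to 60. Hex clocking not told.
- plug_turn (a joint): How far the plug has been screwed in, rad, clockwise from above positive, 0 at the start; the thread drags with about 0.08 N m and lets it turn back too. The 0.6 mm that it would sink in half a turn is left out.
- socket_mid (a point): Chrome plug socket, round, 30 mm wide, 70 tall, 0.1-0.15 kg, standing mouth down on the bench. This point: its centre, 35 above the mouth; z up to the closed end. Hex bore 22 mm across flats, 13 deep, oiled, mouth flared to 27; above it a 13.5 mm guide for the porcelain. Fully on, this point is 51 mm up the axis from the plug's origin; 59 if just the hex is misclocked, 60-63 if off-centre.
- socket: The same socket; this point is the centre of its mouth, z up its axis to the drive end.
- float_bowl_mid (a point): Dented aluminium carburettor float bowl, 72 mm wide, 34 mm tall; its centre. A bystander.
- fuel_cap_mid (a point): Black plastic fuel cap, 59 mm wide, 25 mm tall; its centre. A bystander.
- old_plug_mid (a point): Old spark plug lying on the bench, 60 mm long, 24 mm thick; its centre. A bystander.
- funnel_mid (a point): Red funnel, 110 mm wide, standing in a brass drain ring; its rim is 140 mm above the bench. This point: on its axis half-way up. A bystander.

How it is judged:
By the outcome, as a careful person would: the job done as asked, in the order asked, and still so for the second after the job is handed in, with the robot touching nothing.
It also fails if it takes over 58 s, if anything falls off the work surface, if the arm or the gripper's body presses on something with over 40 N, if the wrist force passes 120 N, or if a joint passes its speed limit or range.

## Working session

There is one attempt and no reset: what is moved stays moved. The work goes in short steps, Python scripts to look and compute and a tool call to move; the robot and the scene stay as the last step left them, time stands still between calls to the robot, and variables do not carry over. Pictures are saved under pics/ and viewed, at most 10 in all, crops included, and the job is handed in when it is done.

Besides the shell and the picture viewer there is one more tool, called after "Request:" by a JSON object that holds its "name" and its "arguments". servo_tool: Moves the arm, as the interface text tells. Shift numbers are shares of 0.02 m and turn numbers shares of 6 degrees, none past 1 either way. Its arguments: {"type":"object","properties":{"rows":{"type":"array","items":{"type":"array"}},"force":{"type":"number"}},"required":["rows"]}

```bash
mkdir -p pics; ls; cat > h.py <<'E'
import numpy as np, cv2
from scipy.spatial.transform import Rotation as R
from station import *
def w(cam,p):
    T=get_calibration(cam)["pose"]; T=np.array(T); return T[:3,:3]@np.array(p)+T[:3,3]
def cloud(cam,depth):
    c=get_calibration(cam);K=np.array(c["intrinsics"]);D=np.array(c["dist_coeffs"]);T=np.array(c["pose"])
    v,u=np.mgrid[0:400,0:640]
    n=cv2.undistortPoints(np.stack([u,v],-1).reshape(-1,1,2).astype(np.float64),K,D).reshape(400,640,2)
    P=np.dstack([n[...,0]*depth,n[...,1]*depth,depth])
    return P@T[:3,:3].T+T[:3,3]
E
python3 - <<'E'
from h import *
np.set_printoptions(precision=4,suppress=True)
print(observe()); print(grip_point_offset)
ims=[]
for c in ["scene","side"]:
    im,d=snapshot(c); cv2.imwrite(f"pics/{c}0.png",im[...,::-1]); np.save(c+"0.npy",d)
    print(c,np.array(get_calibration(c)["pose"]))
    for n in ["plug_bore","spark_plug","socket_mid","socket","float_bowl_mid","fuel_cap_mid","old_plug_mid","funnel_mid"]:
        r=spot_point(n,c); print(n,[(round(x["score"],2),w(c,x["xyz"])) for x in r[:2]])
E
```

```text
pics
{'t': 0.0, 'q': array([ 1.2921,  0.4694, -0.0486,  1.5337,  0.0241,  1.141 , -0.0823]), 'dq': array([-0.0003, -0.0013,  0.0009,  0.0027, -0.0012, -0.0003,  0.0024]), 'joint_efforts': array([  0.0001, -50.797 ,  -0.0805, -23.6159,  -0.0613,   0.0379,
         0.0002]), 'eef_pos': array([ 0.1667, -0.6535,  0.2215]), 'tool_rot': array([ 0.9922,  0.1246, -0.0002, -0.001 ]), 'ft_force': array([ 0.4772,  0.6022, -0.4037]), 'torque': array([ 0.0348, -0.0132, -0.0133]), 'grasp_force': 0.0, 'finger_gap': 0.9962298269351587}
0.0187
scene [[ 0.7299  0.4004 -0.5541  1.1142]
 [ 0.6835 -0.4107  0.6035 -0.7128]
 [ 0.0141 -0.8192 -0.5734  0.7069]
 [ 0.      0.      0.      1.    ]]
plug_bore [(0.53, array([ 0.5246, -0.1148,  0.0755]))]
spark_plug [(0.55, array([ 0.5291, -0.1118,  0.0785]))]
socket_mid [(0.73, array([0.4676, 0.1438, 0.0407])), (0.45, array([0.4325, 0.2847, 0.0189]))]
socket [(0.51, array([0.4675, 0.1405, 0.0053]))]
float_bowl_mid [(0.7, array([0.4329, 0.2846, 0.0177]))]
fuel_cap_mid [(0.51, array([0.5972, 0.2788, 0.0103]))]
old_plug_mid [(0.61, array([0.6053, 0.122 , 0.0076]))]
funnel_mid [(0.84, array([ 0.5369, -0.4   ,  0.0804])), (0.55, array([0.4373, 0.2822, 0.0153]))]
side [[-0.9383 -0.2252  0.2624  0.2692]
 [-0.3457  0.5943 -0.7262  0.6503]
 [ 0.0075 -0.7721 -0.6354  0.6932]
 [ 0.      0.      0.      1.    ]]
plug_bore [(0.88, array([ 0.5346, -0.1077,  0.0751])), (0.72, array([ 0.5292, -0.1107,  0.0755]))]
spark_plug [(0.45, array([ 0.5283, -0.1112,  0.0739]))]
socket_mid [(0.58, array([0.4668, 0.1399, 0.0359]))]
socket [(0.66, array([0.4654, 0.1422, 0.0021]))]
float_bowl_mid [(0.67, array([0.4336, 0.2805, 0.0189]))]
fuel_cap_mid []
old_plug_mid [(0.6, array([0.5971, 0.2848, 0.0137])), (0.58, array([0.607 , 0.1216, 0.0063]))]
funnel_mid [(0.57, array([ 0.5357, -0.3994,  0.081 ])), (0.44, array([0.4356, 0.2816, 0.0196]))]
```

View pics/scene0.png

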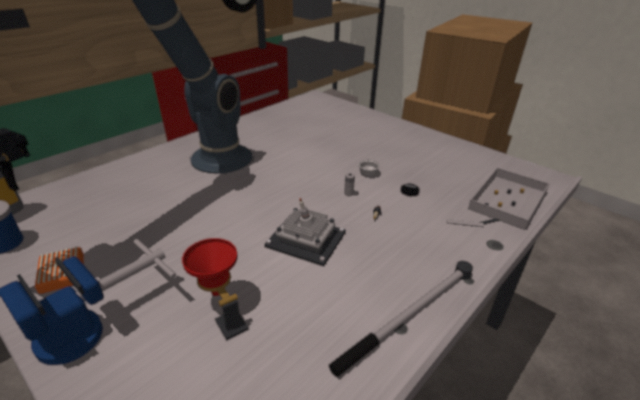

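View pics/side0.png

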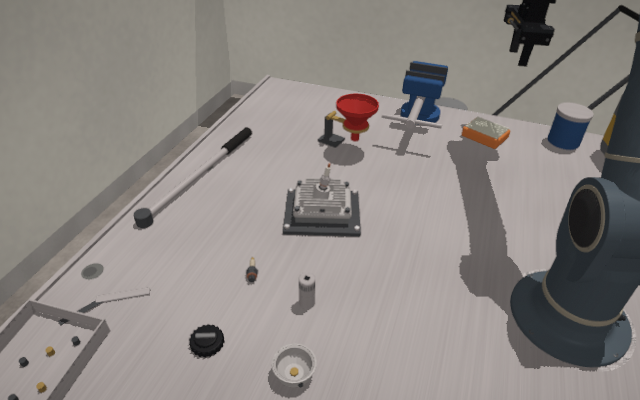

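```bash
python3 - <<'E'
from h import *
np.set_printoptions(precision=4,suppress=True)
for c in ["scene","side"]:
    d=np.load(c+"0.npy"); P=cloud(c,d); ok=d>0
    s=ok&(np.hypot(P[...,0]-.467,P[...,1]-.142)<.035)
    top=s&(P[...,2]>.064); print(c,"sockettop",P[top].mean(0),top.sum(),P[top].min(0),P[top].max(0))
    pl=ok&(np.hypot(P[...,0]-.529,P[...,1]+.111)<.045)
    for lo in np.arange(.06,.145,.006):
        m=pl&(P[...,2]>lo)&(P[...,2]<lo+.006)
        if m.sum()>5: print(round(lo,3),m.sum(),P[m].mean(0),P[m].max(0)-P[m].min(0))
E
```

```text
scene sockettop [0.4695 0.1346 0.0689] 54 [0.4518 0.1221 0.0641] [0.4819 0.1522 0.0727]
0.06 294 [ 0.5345 -0.1133  0.0629] [0.0879 0.088  0.006 ]
0.066 34 [ 0.5369 -0.1177  0.0682] [0.0756 0.0625 0.0055]
0.072 57 [ 0.5321 -0.1182  0.0751] [0.0368 0.0319 0.0058]
0.078 21 [ 0.5345 -0.1132  0.0795] [0.0164 0.0243 0.0057]
0.084 12 [ 0.5295 -0.1207  0.0875] [0.0127 0.0133 0.0053]
0.09 12 [ 0.5293 -0.1216  0.0926] [0.0173 0.0178 0.0058]
0.096 21 [ 0.5272 -0.1233  0.0989] [0.0233 0.0161 0.0055]
0.102 24 [ 0.5264 -0.1208  0.1046] [0.0198 0.0146 0.0059]
0.108 11 [ 0.5245 -0.1195  0.11  ] [0.0115 0.0131 0.0041]
0.114 10 [ 0.5225 -0.123   0.117 ] [0.0086 0.0098 0.0049]
0.12 13 [ 0.5202 -0.1243  0.1233] [0.0122 0.0092 0.0044]
0.126 6 [ 0.5189 -0.1236  0.1289] [0.0037 0.0068 0.0048]
side sockettop [0.4673 0.1438 0.0689] 182 [0.4536 0.1285 0.0642] [0.4821 0.1559 0.0723]
0.06 377 [ 0.5284 -0.1047  0.0622] [0.0895 0.0873 0.0059]
0.066 42 [ 0.5261 -0.0997  0.0692] [0.0345 0.0329 0.0059]
0.072 73 [ 0.5278 -0.1026  0.075 ] [0.0313 0.028  0.006 ]
0.078 24 [ 0.5289 -0.1041  0.0796] [0.0244 0.021  0.0059]
0.084 18 [ 0.5239 -0.1048  0.0873] [0.0191 0.0087 0.004 ]
0.09 21 [ 0.5222 -0.1056  0.0933] [0.0203 0.0157 0.0056]
0.096 33 [ 0.5231 -0.1071  0.0991] [0.021  0.0188 0.006 ]
0.102 27 [ 0.5214 -0.1102  0.1045] [0.0177 0.0098 0.005 ]
0.108 16 [ 0.5212 -0.1122  0.1103] [0.0108 0.011  0.0056]
0.114 14 [ 0.5199 -0.1136  0.1169] [0.0102 0.007  0.0059]
0.12 13 [ 0.518  -0.1153  0.1228] [0.0087 0.0107 0.0055]
0.126 11 [ 0.5187 -0.1158  0.1284] [0.0056 0.0078 0.0053]
```

The pictures show the socket standing alone (scene px 349,184; side px 307,290). The plug is cocked in its head (scene px 303,212; side px 327,172), and the funnel is about 0.29 m away from it. I'll go over the plug for a wrist view.

Request:
{"name": "servo_tool", "arguments": {"rows": [[[1, -0.9, -0.1], [0, 0, 0], 0], [[1, -0.9, -0.1], [0, 0, 0], 0], [[1, -0.9, -0.1], [0, 0, 0], 0], [[1, -0.9, -0.1], [0, 0, 0], 0], [[1, -0.9, -0.1], [0, 0, 0], 0], [[1, -0.9, -0.1], [0, 0, 0], 0], [[1, -0.9, -0.1], [0, 0, 0], 0], [[1, -0.9, -0.1], [0, 0, 0], 0], [[1, -0.9, -0.1], [0, 0, 0], 0], [[1, -0.9, -0.1], [0, 0, 0], 0], [[1, -0.9, -0.1], [0, 0, 0], 0], [[1, -0.9, -0.1], [0, 0, 0], 0]]}}

```text
t: 1.9
eef_pos: [0.3467, -0.3843, 0.2469]
tool_rot: [0.992, 0.125, 0.0, 0.0]
ft_force: [0.2, -0.6, -0.1]
finger_gap: 1.001
grasp_force: 0.0
```

Request:
{"name": "servo_tool", "arguments": {"rows": [[[1, -0.9, -0.1], [0, 0, 0], 0], [[1, -0.9, -0.1], [0, 0, 0], 0], [[1, -0.9, -0.1], [0, 0, 0], 0], [[1, -0.9, -0.1], [0, 0, 0], 0], [[1, -0.9, -0.1], [0, 0, 0], 0], [[1, -0.9, -0.1], [0, 0, 0], 0], [[1, -0.9, -0.1], [0, 0, 0], 0], [[1, -0.9, -0.1], [0, 0, 0], 0], [[1, -0.9, -0.1], [0, 0, 0], 0], [[0, 0, 0], [0, 0, 0], 0], [[0, 0, 0], [0, 0, 0], 0]]}}

```text
t: 2.82
eef_pos: [0.4812, -0.1825, 0.2648]
tool_rot: [0.992, 0.126, 0.0, 0.0]
ft_force: [-0.0, 0.3, 0.2]
finger_gap: 1.001
grasp_force: 0.0
```

```bash
cat >> h.py <<'E'
def tool():
    o=observe(); return np.array(o["eef_pos"]),R.from_quat(o["tool_rot"])
def look(name,show=True):
    T=np.array(get_calibration("wrist")["pose"]); im,d=snapshot("wrist"); P=cloud("wrist",d)
    cv2.imwrite(f"pics/{name}.png",im[...,::-1]); np.savez(name,P=P,d=d,im=im,T=T); return T,im,d,P
E
python3 - <<'E'
from h import *
np.set_printoptions(precision=4,suppress=True)
o=observe(); print(o["t"],o["q"],o["eef_pos"],o["tool_rot"])
p,r=tool(); T,im,d,P=look("w1"); print("cam in tool",r.inv().apply(T[:3,3]-p)); print(r.inv().as_matrix()@T[:3,:3])
for n in ["plug_bore","spark_plug"]: print(n,[(round(x["score"],2),w("wrist",x["xyz"])) for x in spot_point(n,"wrist")])
E
```

```text
2.8167 [ 0.5957  0.1913 -0.3633  1.8383  0.0749  1.1246 -1.1111] [ 0.4812 -0.1825  0.2648] [0.992  0.1264 0.0003 0.0001]
cam in tool [ 0.0733  0.002  -0.163 ]
[[ 0.0012 -0.9633 -0.2685]
 [ 1.      0.0016 -0.0011]
 [ 0.0015 -0.2685  0.9633]]
plug_bore [(0.77, array([ 0.5227, -0.1126,  0.0794]))]
spark_plug [(0.75, array([ 0.5295, -0.115 ,  0.0779]))]
```

View pics/w1.png

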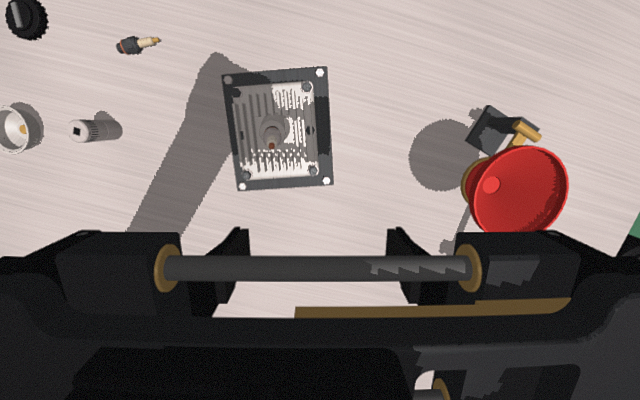

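The wrist view shows the head at px (275,130), with the plug leaning towards the image bottom (tip px 271,146). The socket is at px (95,130). I'll get a closer view.

Request:
{"name": "servo_tool", "arguments": {"rows": [[[-0.1, -0.47, 0.9], [0, 0, 0], 0], [[-0.1, -0.47, 0.9], [0, 0, 0], 0], [[-0.1, -0.47, 0.9], [0, 0, 0], 0], [[-0.1, -0.47, 0.9], [0, 0, 0], 0], [[-0.1, -0.47, 0.9], [0, 0, 0], 0], [[-0.1, -0.47, 0.9], [0, 0, 0], 0], [[0, 0, 0], [0, 0, 0], 0], [[0, 0, 0], [0, 0, 0], 0]]}}

```text
t: 3.63
eef_pos: [0.4541, -0.1331, 0.1562]
tool_rot: [0.992, 0.124, -0.001, -0.0]
ft_force: [-0.7, -0.7, 0.6]
finger_gap: 1.001
grasp_force: 0.0
```

```bash
python3 - <<'E'
from h import *
np.set_printoptions(precision=4,suppress=True)
T,im,d,P=look("w2"); print(T[:3,3], get_calibration("wrist")["intrinsics"])
for n in ["plug_bore","spark_plug"]: print(n,[(round(x["score"],2),w("wrist",x["xyz"])) for x in spot_point(n,"wrist")])
m=(d>0)&(np.hypot(P[...,0]-.529,P[...,1]+.113)<.05)
v,u=np.nonzero(m); print(u.min(),u.max(),v.min(),v.max())
for lo in np.arange(.06,.14,.004):
    k=m&(P[...,2]>lo)&(P[...,2]<lo+.004)&(np.hypot(P[...,0]-.526,P[...,1]+.116)<.025)
    if k.sum()>3: print(round(lo,3),k.sum(),P[k].mean(0),P[k].max(0)-P[k].min(0))
c=im[max(0,v.min()-5):v.max()+5,max(u.min()-5,0):u.max()+5,::-1]; s=min(780/c.shape[1],580/c.shape[0]); print(s)
cv2.imwrite("pics/w2c.png",cv2.resize(c,None,fx=s,fy=s,interpolation=cv2.INTER_CUBIC))
E
```

```text
[ 0.5259 -0.117   0.3191] [[276.6401   0.     317.4445]
 [  0.     276.6401 199.952 ]
 [  0.       0.       1.    ]]
plug_bore [(0.59, array([ 0.5252, -0.1113,  0.0783]))]
spark_plug [(0.71, array([ 0.5326, -0.1113,  0.0805]))]
223 385 59 385
0.06 43 [ 0.5404 -0.1094  0.0622] [0.0459 0.0362 0.0038]
0.064 76 [ 0.5304 -0.1156  0.0661] [0.0488 0.0366 0.0039]
0.068 58 [ 0.5436 -0.1112  0.0701] [0.0193 0.0338 0.0039]
0.072 79 [ 0.5334 -0.1103  0.0745] [0.0341 0.0332 0.0038]
0.076 361 [ 0.5324 -0.1099  0.0785] [0.0312 0.0324 0.004 ]
0.08 182 [ 0.5394 -0.1115  0.0808] [0.0182 0.0255 0.0024]
0.088 16 [ 0.5337 -0.112   0.0897] [0.0097 0.0126 0.0032]
0.092 6 [ 0.5287 -0.1083  0.0933] [0.0104 0.0016 0.0034]
0.096 26 [ 0.5322 -0.1141  0.0982] [0.0191 0.0183 0.0039]
0.1 78 [ 0.5259 -0.1187  0.1025] [0.0213 0.024  0.0039]
0.104 213 [ 0.527  -0.1163  0.106 ] [0.0202 0.0203 0.004 ]
0.108 133 [ 0.5267 -0.1172  0.1093] [0.0153 0.0161 0.0038]
0.112 24 [ 0.5248 -0.1178  0.1146] [0.0086 0.0085 0.0039]
0.116 20 [ 0.525  -0.1188  0.1187] [0.0091 0.0068 0.0038]
0.12 29 [ 0.524  -0.1202  0.1223] [0.0098 0.0098 0.0039]
0.124 66 [ 0.5209 -0.1226  0.1268] [0.0119 0.0113 0.0039]
0.128 77 [ 0.5216 -0.1223  0.129 ] [0.0094 0.0092 0.0035]
0.132 51 [ 0.5193 -0.1246  0.1348] [0.006  0.0065 0.0039]
0.136 31 [ 0.519  -0.1247  0.1367] [0.0051 0.0046 0.0017]
1.7261904761904763
```

View pics/w2c.png

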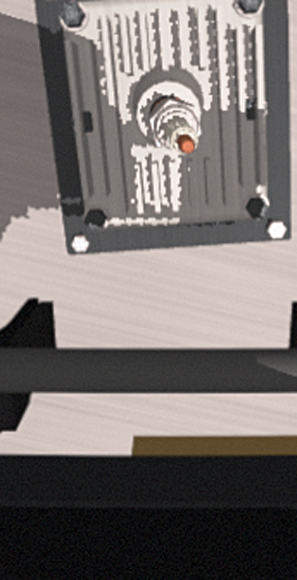

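The crop shows the boss (crop px 165,105) with the plug leaning down and right, tip at crop px (187,145). I'll fit a model of revolution plus the boss plane to the depth.

```bash
cat > fit.py <<'E'
from h import *
from scipy.optimize import least_squares
prof=np.array([(0,60),(3,60),(3,52),(5.5,52),(5.5,31),(7.5,31),(7.5,29),(9,29),(10.9,26),(10.9,17),(7,17),(7,11),(10,11),(10,9),(7,9),(7,0)])/1000.
def pd(q):
    A,B=prof[:-1],prof[1:];AB=B-A
    t=np.clip(((q[:,None]-A)*AB).sum(-1)/(AB**2).sum(-1),0,1)
    return np.linalg.norm(q[:,None]-A-t[...,None]*AB,axis=-1).min(1)
def ax(a): v=np.array([a[0],a[1],1.]);return v/np.linalg.norm(v)
def fit(plug,boss):
    def f(p):
        O=p[:3];a=ax(p[3:5]);b=ax(p[5:7])
        z=(plug-O)@a;r=np.linalg.norm(plug-O-z[:,None]*a,axis=1)
        zb=(boss-O)@b;rb=np.linalg.norm(boss-O-zb[:,None]*b,axis=1)
        return np.r_[pd(np.c_[r,z])*1e3,zb*1e3*.7,np.maximum(rb-.0155,0)*1e3]
    best=None
    for x0 in [(.53,-.111,.076,-.1,-.15,-.1,-.1)]:
        s=least_squares(f,x0,loss="soft_l1",x_scale=[.01]*3+[.1]*4)
    p=s.x
    return p,s.cost/(len(plug)+len(boss))
def rep(P,d):
    np.set_printoptions(precision=4,suppress=True)
    h=np.hypot(P[...,0]-.529,P[...,1]+.113);m=(d>0)
    plug=P[m&(h<.03)&(P[...,2]>.0865)]
    p=(.53,-.111,.076,-.1,-.15,-.1,-.1)
    boss=P[m&(np.hypot(P[...,0]-.531,P[...,1]+.11)<.018)&(P[...,2]>.072)&(P[...,2]<.083)]
    for i in range(2):
        p,c=fit(plug,boss)
        b=ax(p[5:7]);boss=P[m&(np.abs((P-p[:3])@b)<.0025)&(np.linalg.norm(P-p[:3],axis=-1)<.0165)]
    a=ax(p[3:5]);print("O",p[:3],"plug",a,"bore",b,"tilt",np.degrees([np.arccos(a[2]),np.arccos(b[2]),np.arccos(a@b)]),"n",len(plug),len(boss),"cost",c)
    return p
E
python3 - <<'E'
from fit import *
w=np.load("w2.npz");rep(w["P"],w["d"])
for c in ["scene","side"]:
    d=np.load(c+"0.npy");rep(cloud(c,d),d)
E
```

```text
O [ 0.529  -0.1146  0.0781] plug [-0.1801 -0.182   0.9667] bore [-0.1872 -0.0569  0.9807] tilt [14.8343 11.281   7.2258] n 770 534 cost 0.13239466712024894
O [ 0.5279 -0.1138  0.0758] plug [-0.2053 -0.1616  0.9653] bore [-0.0877 -0.0487  0.995 ] tilt [15.143   5.7577  9.5024] n 110 49 cost 0.46867129227262094
O [ 0.5271 -0.1098  0.0749] plug [-0.1541 -0.1734  0.9727] bore [-0.1921 -0.0903  0.9772] tilt [13.4138 12.256   5.244 ] n 150 66 cost 0.48188181970940325
```

Request:
{"name": "servo_tool", "arguments": {"rows": [[[0.92, 0, -0.3], [0, 0, 0], 0], [[0.92, 0, -0.3], [0, 0, 0], 0], [[0.92, 0, -0.3], [0, 0, 0], 0], [[0.92, 0, -0.3], [0, 0, 0], 0], [[0.92, 0, -0.3], [0, 0, 0], 0], [[0.92, 0, -0.3], [0, 0, 0], 0], [[0.92, 0, -0.3], [0, 0, 0], 0], [[0.92, 0, -0.3], [0, 0, -1], 0], [[0, 0, 0], [0, 0, -1], 0], [[0, 0, 0], [0, 0, -1], 0], [[0, 0, 0], [0, 0, -1], 0], [[0, 0, 0], [0, 0, -1], 0]]}}

```text
t: 4.78
eef_pos: [0.5984, -0.0969, 0.2058]
tool_rot: [0.925, 0.379, 0.001, 0.001]
ft_force: [0.1, -0.2, 0.2]
finger_gap: 0.998
grasp_force: 0.0
```

Request:
{"name": "servo_tool", "arguments": {"rows": [[[0, 0, 0], [0, 0, -1], 0], [[0, 0, 0], [0, 0, -1], 0], [[0, 0, 0], [0, 0, -1], 0], [[0, 0, 0], [0, 0, -1], 0], [[0, 0, 0], [0, 0, -1], 0], [[0, 0, 0], [0, 0, -1], 0], [[0, 0, 0], [0, 0, -1], 0], [[0, 0, 0], [0, 0, -1], 0], [[0, 0, 0], [0, 0, -1], 0], [[0, 0, 0], [0, 0, -1], 0], [[0, 0, 0], [0, 0, -1], 0], [[0, 0, 0], [0, 0, -1], 0]]}}

```text
t: 5.78
eef_pos: [0.5983, -0.0972, 0.2058]
tool_rot: [0.526, 0.85, 0.0, 0.001]
ft_force: [0.3, 0.8, -0.4]
finger_gap: 0.999
grasp_force: 0.0
```

Request:
{"name": "servo_tool", "arguments": {"rows": [[[0, 0, 0], [0, 0, -1], 0], [[0, 0, 0], [0, 0, -1], 0], [[0, 0, 0], [0, 0, -1], 0], [[0, 0, 0], [0, 0, -1], 0], [[0, 0, 0], [0, 0, -1], 0], [[0, 0, 0], [0, 0, -1], 0], [[0, 0, 0], [0, 0, -1], 0], [[0, 0, 0], [0, 0, -1], 0], [[0, 0, 0], [0, 0, -1], 0], [[0, 0, 0], [0, 0, -1], 0], [[0, 0, 0], [0, 0, -1], 0], [[0, 0, 0], [0, 0, -1], 0]]}}

```text
t: 6.78
eef_pos: [0.5982, -0.0974, 0.2055]
tool_rot: [-0.074, 0.997, -0.001, 0.001]
ft_force: [-0.8, 0.5, -0.3]
finger_gap: 1.0
grasp_force: 0.0
```

Request:
{"name": "servo_tool", "arguments": {"rows": [[[0, 0, 0.8], [0, 0, -1], 0], [[0, 0, 0.8], [0, 0, -1], 0], [[0, 0, 0.8], [0, 0, -1], 0], [[0, 0, 0], [0, 0, 0], 0], [[0, 0, 0], [0, 0, 0], 0], [[0, 0, 0], [0, 0, 0], 0]]}}

```text
t: 7.28
eef_pos: [0.5984, -0.0964, 0.1579]
tool_rot: [-0.226, 0.974, -0.0, 0.001]
ft_force: [0.2, 0.3, -0.6]
finger_gap: 1.003
grasp_force: 0.0
```

```bash
python3 - <<'E'
from fit import *
o=observe(); print(o["t"],o["q"]); p,r=tool(); print(p,r.as_euler("xyz",degrees=True))
T,im,d,P=look("w3"); print(T[:3,3]); rep(P,d)
# plate yaw & clouds: sidewall of black plate
for n in ("w2","w3"):
    q=np.load(n+".npz"); P=q["P"];d=q["d"]
    m=(d>0)&(np.hypot(P[...,0]-.529,P[...,1]+.113)<.12)&(P[...,2]>.012)&(P[...,2]<.085)
    print(n,cv2.minAreaRect((P[m][:,:2]*1000).astype(np.float32)))
    m=(d>0)&(P[...,2]<.006)&(P[...,2]>-.01);print("bench z",np.median(P[m][:,2]))
print([(round(x["score"],2),w("wrist",x["xyz"])) for x in spot_point("socket_mid","wrist")])
q=np.load("w1.npz");P=q["P"];d=q["d"];s=(d>0)&(np.hypot(P[...,0]-.467,P[...,1]-.142)<.03)&(P[...,2]>.062);print("sock",P[s].mean(0),P[s].min(0),P[s].max(0))
E
```

```text
7.2833 [ 0.83150959  0.67454974 -1.09890427  1.73202346  0.6554892   1.15158518
  1.56405732]
[ 0.59840918 -0.0963627   0.157859  ] [-1.79937736e+02  9.12670005e-02 -1.53883144e+02]
[ 0.53272414 -0.13054413  0.32075888]
O [ 0.528  -0.1139  0.0771] plug [-0.1785 -0.1789  0.9675] bore [-0.1899 -0.0693  0.9794] tilt [14.6396 11.6605  6.3514] n 755 506 cost 0.12757075682742494
w2 ((528.9957275390625, -114.65045928955078), (169.1767578125, 150.61048889160156), 18.553165435791016)
bench z 0.0019199422269787492
w3 ((526.8687133789062, -114.15274810791016), (168.9794158935547, 150.07391357421875), 18.598438262939453)
bench z 0.0010778383563796456
[(0.62, array([0.4663, 0.1361, 0.0391]))]
sock [0.4686 0.133  0.0696] [0.4525 0.1201 0.0621] [0.4828 0.1501 0.0729]
```

Request:
{"name": "servo_tool", "arguments": {"rows": [[[-0.17, 0.97, 0], [0, 0, 0], 0], [[-0.17, 0.97, 0], [0, 0, 0], 0], [[-0.17, 0.97, 0], [0, 0, 0], 0], [[-0.17, 0.97, 0], [0, 0, 0], 0], [[-0.17, 0.97, 0], [0, 0, 0], 0], [[-0.17, 0.97, 0], [0, 0, 0], 0], [[-0.17, 0.97, 0], [0, 0, 0], 0], [[-0.17, 0.97, 0.4], [0, 0, 0], 0], [[-0.17, 0.97, 0.4], [0, 0, 0], 0], [[-0.17, 0.97, 0.4], [0, 0, 0], 0], [[-0.17, 0.97, 0.4], [0, 0, 0], 0], [[-0.17, 0.97, 0.4], [0, 0, 0], 0]]}}

```text
t: 8.38
eef_pos: [0.5313, 0.132, 0.1174]
tool_rot: [-0.227, 0.974, -0.0, 0.001]
ft_force: [-0.1, 0.1, 0.4]
finger_gap: 1.0
grasp_force: 0.0
```

Request:
{"name": "servo_tool", "arguments": {"rows": [[[-0.17, 0.97, 0.4], [0, 0, 0], 0], [[-0.17, 0.97, 0.4], [0, 0, 0], 0], [[0, 0, 0], [0, 0, 0], 0], [[0, 0, 0], [0, 0, 0], 0], [[0, 0, 0], [0, 0, 0], 0]]}}

```text
t: 8.8
eef_pos: [0.5206, 0.1682, 0.1013]
tool_rot: [-0.227, 0.974, -0.001, 0.001]
ft_force: [0.5, -0.6, -0.3]
finger_gap: 0.998
grasp_force: 0.0
```

```bash
python3 - <<'E'
from fit import *
o=observe(); print(o["t"],o["q"]); p,r=tool(); print(p,r.as_euler("xyz",degrees=True))
T,im,d,P=look("w4"); print(T[:3,3])
print([(round(x["score"],2),w("wrist",x["xyz"])) for x in spot_point("socket_mid","wrist")])
s=(d>0)&(np.hypot(P[...,0]-.467,P[...,1]-.142)<.03)&(P[...,2]>.067);Q=P[s];print(len(Q),Q.mean(0),Q.min(0),Q.max(0))
(c,rad)=cv2.minEnclosingCircle((Q[:,:2]*1000).astype(np.float32));print(c,rad)
S=np.array([*(np.array(c)/1000),.0]);print("delta tool",r.inv().apply(S-p))
E
```

```text
8.8 [ 0.37992708  0.64749488 -1.06125173  1.91714301  0.68270053  0.99112925
  1.03079279]
[0.52064382 0.16820676 0.10127627] [-1.79921975e+02  6.56542140e-02 -1.53748209e+02]
[0.45508818 0.13395155 0.2642258 ]
[]
2856 [0.47933511 0.14536724 0.12795081] [0.45352584 0.12249658 0.06734744] [0.49696358 0.16693317 0.19112002]
(473.32293701171875, 145.0852508544922) 24.126848220825195
delta tool [0.0527832  0.00033192 0.1012155 ]
```

View pics/w4.png

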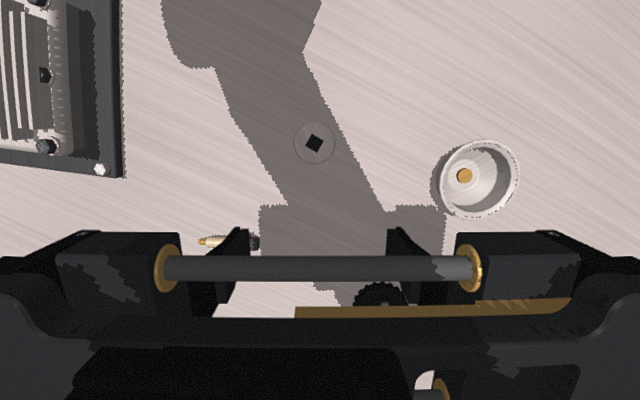

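The socket top is the disc at px (314,143), with the square drive in its middle, and nothing stands near it. I'll refit with the gripper points removed.

```bash
python3 - <<'E'
from fit import *
p,r=tool();q=np.load("w4.npz");P=q["P"];d=q["d"]
s=(d>0)&(np.hypot(P[...,0]-.467,P[...,1]-.142)<.03)&(P[...,2]>.067)&(P[...,2]<.078);Q=P[s];print(len(Q),Q.mean(0),Q.min(0),Q.max(0),np.median(Q[:,2]))
(c,rad)=cv2.minEnclosingCircle((Q[:,:2]*1000).astype(np.float32));print(c,rad)
S=np.array([*(np.array(c)/1000),.0]);print("delta tool",r.inv().apply(S-p))
E
```

```text
1461 [0.46782834 0.1371774  0.07061274] [0.45352584 0.12249658 0.06734744] [0.48265288 0.15231321 0.07268746] 0.07066583804838933
(468.3321838378906, 137.34689331054688) 14.9690580368042
delta tool [ 0.06047507 -0.00386024  0.10103768]
```

Request:
{"name": "servo_tool", "arguments": {"rows": [[[0.76, -0.05, 0], [0, 0, 0], 0], [[0.76, -0.05, 0], [0, 0, 0], 0], [[0.76, -0.05, 0], [0, 0, 0], 0], [[0.75, -0.05, 0], [0, 0, 0], 0], [[0, 0, 0.85], [0, 0, 0], 0], [[0, 0, 0.85], [0, 0, 0], 0], [[0, 0, 0.85], [0, 0, 0], 0], [[0, 0, 0.85], [0, 0, 0], 0], [[0, 0, 0], [0, 0, 0], 0.5], [[0, 0, 0], [0, 0, 0], 0.6], [[0, 0, 0], [0, 0, 0], 0.7], [[0, 0, 0], [0, 0, 0], 0.8]], "force": 40}}

```text
t: 9.9
eef_pos: [0.4681, 0.1384, 0.0336]
tool_rot: [-0.227, 0.974, 0.0, 0.001]
ft_force: [-0.4, -0.5, 0.4]
finger_gap: 0.784
grasp_force: 0.0
```

Request:
{"name": "servo_tool", "arguments": {"rows": [[[0, 0, 0], [0, 0, 0], 1], [[0, 0, 0], [0, 0, 0], 1], [[0, 0, 0], [0, 0, 0], 1], [[0, 0, 0], [0, 0, 0], 1], [[0, 0, 0], [0, 0, 0], 1]], "force": 40}}

```text
t: 10.32
eef_pos: [0.4673, 0.1382, 0.0327]
tool_rot: [-0.228, 0.974, -0.0, 0.0]
ft_force: [0.6, 0.0, 0.7]
finger_gap: 0.401
grasp_force: 0.0
```

Request:
{"name": "servo_tool", "arguments": {"rows": [[[0, 0, 0], [0, 0, 0], 1], [[0, 0, 0], [0, 0, 0], 1], [[0, 0, 0], [0, 0, 0], 1], [[0, 0, 0], [0, 0, 0], 1], [[0, 0, -0.2], [0, 0, 0], 1], [[0, 0, -0.2], [0, 0, 0], 1], [[0, 0, 0], [0, 0, 0], 1]], "force": 50}}

```text
t: 10.9
eef_pos: [0.4675, 0.1385, 0.0412]
tool_rot: [-0.228, 0.974, 0.0, 0.001]
ft_force: [-0.7, -0.6, -1.6]
finger_gap: 0.33
grasp_force: 49.8
```

Request:
{"name": "servo_tool", "arguments": {"rows": [[[0, 0, -0.95], [0, 0, 0], 1], [[0, 0, -0.95], [0, 0, 0], 1], [[0, 0, -0.95], [0, 0, 0], 1], [[0, 0, -0.95], [0, 0, 0], 1], [[0, 0, -0.95], [0, 0, 0], 1], [[0, 0, -0.95], [0, 0, 0], 1], [[0, 0, -0.95], [0, 0, 0], 1], [[0, 0, -0.95], [0, 0, 0], 1], [[0, 0, 0], [0, 0, 0], 1], [[0, 0, 0], [0, 0, 0], 1]], "force": 50}}

```text
t: 11.73
eef_pos: [0.4675, 0.1381, 0.1929]
tool_rot: [-0.227, 0.974, -0.0, 0.001]
ft_force: [-0.3, 0.4, -1.3]
finger_gap: 0.327
grasp_force: 49.8
```

```bash
cat > plan.py <<'E'
from fit import *
O=np.array([.5285,-.1143,.0765]);A=np.array([-.1793,-.1805,.967]);A/=np.linalg.norm(A)
B=np.array([-.1971,-.0662,.9781])
def delta(axis,h,off=np.zeros(3)):  # bring tool z to -axis by the least turn, TCP at O+axis*h
    p,r=tool(); z=r.apply([0,0,1]); c=np.cross(z,-axis); ang=np.arcsin(np.linalg.norm(c)); rv=c/(np.linalg.norm(c)+1e-12)*ang
    o=observe();print("t",o["t"],"q",o["q"],"F",o["ft_force"],"M",o["torque"],"gap",o["finger_gap"])
    print("height on axis",(p-O)@axis,"lateral tool",r.inv().apply((p-O)-((p-O)@axis)*axis))
    print("turn tool deg",np.degrees(r.inv().apply(rv)),"shift tool mm",1e3*r.inv().apply(O+off+axis*h-p))
E
python3 - <<'E'
from plan import *
delta(A,.106)
im,d=snapshot("side"); c=spot_point("socket","side");print([(x["score"],w("side",x["xyz"])) for x in c]);c=spot_point("socket_mid","side");print([(x["score"],w("side",x["xyz"])) for x in c]); P=cloud("side",d)
p,r=tool();print(p)
m=(d>0)&(np.hypot(P[...,0]-p[0],P[...,1]-p[1])<.022)&(P[...,2]<p[2])&(P[...,2]>.1)
Q=P[m];print(len(Q),Q.min(0),Q.max(0))
E
```

```text
t 11.7333 q [ 0.60174559  0.46409395 -1.24471638  1.95667749  0.50256977  1.08137604
  1.16971979] F [-0.25993678  0.41655062 -1.29339284] M [ 0.0655125  -0.11596158 -0.01585324] gap 0.32690408276908367
height on axis 0.07790518541509361 lateral tool [-0.07588814  0.25973148 -0.04119103]
turn tool deg [-4.83387122e+00 -1.38708025e+01 -2.05376392e-18] shift tool mm [  82.61538774 -262.07587824   14.01444423]
[(0.76, array([0.46616253, 0.14272387, 0.1600203 ]))]
[(0.73, array([0.46561048, 0.14076407, 0.16061562])), (0.49, array([0.4676128 , 0.14220639, 0.19740598]))]
[0.46642163 0.13761328 0.19125076]
199 [0.45325968 0.14091305 0.15919239] [0.48116081 0.15716795 0.19087269]
```

Request:
{"name": "servo_tool", "arguments": {"rows": [[[0.318, -0.944, -0.043], [0, 0, 0], 1], [[0.318, -0.944, -0.043], [0, 0, 0], 1], [[0.318, -0.944, -0.043], [0, 0, 0], 1], [[0.318, -0.944, -0.043], [0, 0, 0], 1], [[0.318, -0.944, -0.043], [0, 0, 0], 1], [[0.318, -0.944, -0.043], [0, 0, 0], 1], [[0.318, -0.944, -0.043], [0, 0, 0], 1], [[0.318, -0.944, -0.043], [0, 0, 0], 1], [[0.318, -0.944, -0.043], [0, 0, 0], 1], [[0.318, -0.944, -0.043], [0, 0, 0], 1], [[0.318, -0.944, -0.043], [0, 0, 0], 1], [[0.318, -0.944, -0.043], [0, 0, 0], 1]]}}

```text
t: 12.88
eef_pos: [0.4985, -0.0997, 0.2016]
tool_rot: [-0.228, 0.974, 0.0, -0.001]
ft_force: [0.3, 0.5, -0.5]
finger_gap: 0.323
grasp_force: 49.8
```

Request:
{"name": "servo_tool", "arguments": {"rows": [[[0.318, -0.944, -0.043], [0, 0, 0], 1], [[0.318, -0.944, -0.043], [0, 0, 0], 1], [[0, 0, 0], [-0.2, -0.58, 0], 1], [[0, 0, 0], [-0.2, -0.58, 0], 1], [[0, 0, 0], [-0.2, -0.58, 0], 1], [[0, 0, 0], [-0.2, -0.57, 0], 1], [[0, 0, 0], [0, 0, 0], 1], [[0, 0, 0], [0, 0, 0], 1], [[0, 0, 0], [0, 0, 0], 1], [[0, 0, 0], [0, 0, 0], 1]]}}

```text
t: 13.72
eef_pos: [0.505, -0.1371, 0.2047]
tool_rot: [-0.227, 0.966, 0.068, 0.108]
ft_force: [-0.1, 0.6, -0.9]
finger_gap: 0.327
grasp_force: 49.8
```

```bash
python3 - <<'E'
from plan import *
delta(A,.096)
T,im,d,P=look("w5")
for c in("scene","side"):
    im,d=snapshot(c);cv2.imwrite(f"pics/{c}5.png",im[...,::-1]);np.save(c+"5.npy",d)
    a=spot_point("socket",c);b=spot_point("socket_mid",c);print(c,[(x["score"],w(c,x["xyz"])) for x in a+b])
s=im
im,d=snapshot("scene");cr=cv2.resize(im[150:270,240:380,::-1],None,fx=4,fy=4,interpolation=cv2.INTER_CUBIC)
cr2=cv2.resize(s[130:250,260:390,::-1],(560,480),interpolation=cv2.INTER_CUBIC)
cv2.imwrite("pics/c5.png",cv2.resize(np.hstack([cr,cr2]),(798,342)))
E
```

```text
t 13.7167 q [ 1.3401      0.53432084 -1.3448348   1.94855529  0.41211116  0.92156513
  1.87920209] F [-0.08331928  0.6136074  -0.8510352 ] M [-0.14005008  0.12025166  0.01019208] gap 0.3273799288826088
height on axis 0.13234770842044402 lateral tool [-7.18813273e-04  8.54369883e-04 -8.11873907e-07]
turn tool deg [ 3.98378930e-02 -1.12064121e-01 -1.20446240e-16] shift tool mm [ 0.64772128 -0.87964251 36.34844198]
scene [(0.66, array([ 0.50553452, -0.13708767,  0.20979581]))]
side [(0.59, array([ 0.50816343, -0.1321027 ,  0.17339144])), (0.79, array([ 0.50445275, -0.13511223,  0.21023454]))]
```

View pics/c5.png

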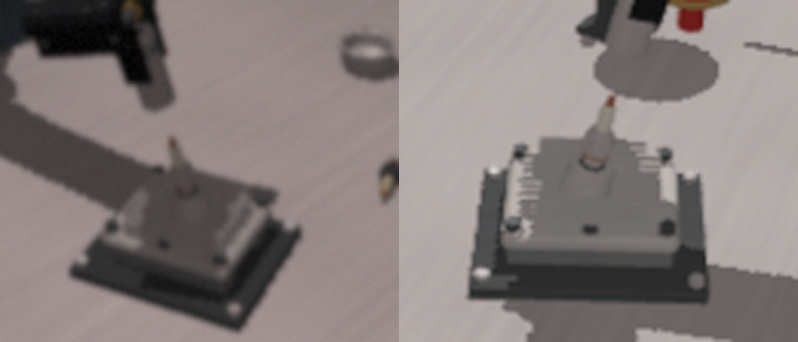

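Left and right panels: the socket mouth (px 155,100 and 625,50) lines up along the axis of the cocked plug (tip px 172,140 and 610,100). Now I'll lower it gently.

Request:
{"name": "servo_tool", "arguments": {"rows": [[[0.015, -0.022, 0.4], [0, 0, 0], 1], [[0.015, -0.022, 0.4], [0, 0, 0], 1], [[0, 0, 0.4], [0, 0, 0], 1], [[0, 0, 0.4], [0, 0, 0], 1], [[0, 0, 0.4], [0, 0, 0], 1], [[0, 0, 0.2], [0, 0, 0], 1], [[0, 0, 0.2], [0, 0, 0], 1], [[0, 0, 0.2], [0, 0, 0], 1], [[0, 0, 0], [0, 0, 0], 1]]}}

```text
t: 14.87
eef_pos: [0.5135, -0.1296, 0.1535]
tool_rot: [-0.226, 0.966, 0.068, 0.108]
ft_force: [-0.3, -1.1, -1.2]
finger_gap: 0.329
grasp_force: 49.8
```

Request:
{"name": "servo_tool", "arguments": {"rows": [[[0, 0, 0.1], [0, 0, 0], 1], [[0, 0, 0.1], [0, 0, 0], 1], [[0, 0, 0], [0, 0, 0], 1]]}}

```text
t: 15.12
eef_pos: [0.5143, -0.1291, 0.15]
tool_rot: [-0.226, 0.966, 0.068, 0.108]
ft_force: [-0.6, 0.7, -1.9]
finger_gap: 0.327
grasp_force: 49.8
```

```bash
python3 - <<'E'
from plan import *
delta(A,.072)
E
```

```text
t 15.1167 q [ 1.23233471  0.58570863 -1.23978238  1.9960127   0.49208716  0.81653286
  1.80979678] F [-0.61867688  0.69019713 -1.94448792] M [-0.12905938  0.13725266  0.03383555] gap 0.3269157841567634
height on axis 0.07634047173667191 lateral tool [ 9.28277937e-04 -7.44085325e-04  1.15209454e-06]
turn tool deg [ 2.89116366e-02 -9.42851388e-02  6.57027768e-17] shift tool mm [-0.93542055  0.74189511  4.33931321]
```

Request:
{"name": "servo_tool", "arguments": {"rows": [[[-0.03, 0.02, 0.1], [0, 0, 0], 1], [[0, 0, 0.1], [0, 0, 0], 1], [[0, 0, 0.1], [0, 0, 0], 1], [[0, 0, 0], [0, 0, 0], 1]]}}

```text
t: 15.45
eef_pos: [0.5156, -0.1273, 0.1442]
tool_rot: [-0.226, 0.966, 0.068, 0.108]
ft_force: [-0.5, -0.4, -1.6]
finger_gap: 0.326
grasp_force: 49.8
```

Request:
{"name": "servo_tool", "arguments": {"rows": [[[0, 0, 0.1], [0, 0, 0], 1], [[0, 0, 0.1], [0, 0, 0], 1], [[0, 0, 0.1], [0, 0, 0], 1], [[0, 0, 0], [0, 0, 0], 1]]}}

```text
t: 15.78
eef_pos: [0.5167, -0.1262, 0.1383]
tool_rot: [-0.226, 0.966, 0.068, 0.108]
ft_force: [-0.3, 1.4, -1.8]
finger_gap: 0.323
grasp_force: 49.8
```

Request:
{"name": "servo_tool", "arguments": {"rows": [[[0, 0, 0.1], [0, 0, 0], 1], [[0, 0, 0.05], [0, 0, 0], 1], [[0, 0, 0], [0, 0, 0], 1]]}}

```text
t: 16.03
eef_pos: [0.5173, -0.1257, 0.1357]
tool_rot: [-0.226, 0.966, 0.068, 0.108]
ft_force: [0.6, -0.9, -0.8]
finger_gap: 0.327
grasp_force: 49.8
```

```bash
python3 - <<'E'
from plan import *
delta(A,.057)
E
```

```text
t 16.0333 q [ 1.20070916  0.59995808 -1.21066185  2.0062841   0.51502545  0.78911696
  1.78826212] F [ 0.63367292 -0.8821811  -0.7998061 ] M [-0.13652493  0.13269861  0.01696423] gap 0.32728165917587976
height on axis 0.06128664892401949 lateral tool [ 3.46898721e-04 -2.39185414e-04  4.47541801e-07]
turn tool deg [ 3.85446880e-02 -1.00494903e-01 -7.32421140e-17] shift tool mm [-0.35441736  0.23630165  4.28619382]
```

Request:
{"name": "servo_tool", "arguments": {"rows": [[[0, 0, 0.05], [0, 0, 0], 1], [[0, 0, 0.05], [0, 0, 0], 1], [[0, 0, 0], [0, 0, 0], 1]]}}

```text
t: 16.28
eef_pos: [0.5177, -0.1254, 0.1338]
tool_rot: [-0.226, 0.966, 0.068, 0.108]
ft_force: [-0.5, 0.8, -0.9]
finger_gap: 0.327
grasp_force: 49.8
```

Request:
{"name": "servo_tool", "arguments": {"rows": [[[0, 0, 0.05], [0, 0, 0], 1], [[0, 0, 0], [0, 0, 0], 1]]}}

```text
t: 16.45
eef_pos: [0.518, -0.1253, 0.1329]
tool_rot: [-0.226, 0.966, 0.068, 0.108]
ft_force: [0.3, 0.6, -0.3]
finger_gap: 0.326
grasp_force: 49.8
```

Request:
{"name": "servo_tool", "arguments": {"rows": [[[0, 0, 0.05], [0, 0, 0], 1], [[0, 0, 0], [0, 0, 0], 1]]}}

```text
t: 16.62
eef_pos: [0.518, -0.1248, 0.132]
tool_rot: [-0.226, 0.966, 0.068, 0.108]
ft_force: [-0.1, 0.1, -0.2]
finger_gap: 0.328
grasp_force: 49.9
```

```bash
python3 - <<'E'
from plan import *
delta(A,.057)
E
```

```text
t 16.6167 q [ 1.19289294  0.60363234 -1.2033121   2.00893225  0.5207602   0.78215292
  1.78275332] F [-0.12194407  0.14232854 -0.16071763] M [0.02721065 0.28489566 0.05550049] gap 0.32827944053872377
height on axis 0.05745345580695242 lateral tool [ 2.94037939e-04 -3.49144555e-05  4.94572648e-07]
turn tool deg [ 5.16887298e-02 -1.02509123e-01 -1.55479838e-16] shift tool mm [-0.29484923  0.03450538  0.45296032]
```

Request:
{"name": "servo_tool", "arguments": {"rows": [[[0, 0, 0.04], [0, 0, 0], 1], [[0, 0, 0], [0, 0, 0], 1], [[0, 0, 0], [0, 0, 0], 1]]}}

```text
t: 16.87
eef_pos: [0.5178, -0.1247, 0.131]
tool_rot: [-0.226, 0.966, 0.068, 0.108]
ft_force: [-1.7, 1.2, -0.9]
finger_gap: 0.326
grasp_force: 49.9
```

```bash
python3 - <<'E'
from plan import *
delta(A,.057)
E
```

```text
t 16.8667 q [ 1.19130668  0.60454147 -1.20160363  2.00990587  0.52213301  0.78070212
  1.78171884] F [-1.71587589  1.2099534  -0.93145262] M [0.11240294 0.48578066 0.15477628] gap 0.3264346018670299
height on axis 0.056470161693551374 lateral tool [5.86510836e-04 9.49605157e-05 1.41326930e-06]
turn tool deg [ 6.62523466e-02 -1.27334118e-01 -3.02478389e-17] shift tool mm [-0.58533332 -0.09434785 -0.53124991]
```

Request:
{"name": "servo_tool", "arguments": {"rows": [[[0.015, 0.03, 0], [0, 0, 0], 1], [[0, 0, 0.03], [0, 0, 0], 1], [[0, 0, 0], [0, 0, 0], 1]]}}

```text
t: 17.12
eef_pos: [0.5177, -0.1244, 0.1305]
tool_rot: [-0.226, 0.966, 0.068, 0.108]
ft_force: [-0.7, 0.5, -0.4]
finger_gap: 0.324
grasp_force: 49.9
```

```bash
python3 - <<'E'
from plan import *
delta(A,.057)
E
```

```text
t 17.1167 q [ 1.19073359  0.60426484 -1.20094624  2.01127061  0.5229275   0.77860083
  1.78042883] F [-0.70271678  0.53775264 -0.43955196] M [0.0435921  0.45164131 0.1601768 ] gap 0.3240869067122369
height on axis 0.05600818557740069 lateral tool [6.78720820e-04 3.70639944e-04 1.42277946e-06]
turn tool deg [ 3.76113704e-02 -9.95680202e-02 -2.24101835e-17] shift tool mm [-0.67699726 -0.36998888 -0.99323549]
```

Request:
{"name": "servo_tool", "arguments": {"rows": [[[0, 0, 0.04], [0, 0, 0], 1], [[0, 0, 0], [0, 0, 0], 1], [[0, 0, 0], [0, 0, 0], 1]]}}

```text
t: 17.37
eef_pos: [0.5179, -0.1242, 0.13]
tool_rot: [-0.226, 0.966, 0.068, 0.108]
ft_force: [-3.1, 0.1, 2.8]
finger_gap: 0.329
grasp_force: 50.1
```

```bash
python3 - <<'E'
from plan import *
delta(A,.057)
E
```

```text
t 17.3667 q [ 1.18915041  0.6048676  -1.19965909  2.0115088   0.52401729  0.77747575
  1.77936544] F [-3.08341828  0.05533416  2.84258012] M [0.21710582 0.65309352 0.14339564] gap 0.3288848789607977
height on axis 0.055388793248002915 lateral tool [5.23908409e-04 3.82164738e-04 1.10224387e-06]
turn tool deg [ 3.19811461e-02 -9.72150611e-02  3.91042818e-16] shift tool mm [-0.52117464 -0.3812654  -1.61230643]
```

Request:
{"name": "servo_tool", "arguments": {"rows": [[[0, 0, -0.1], [0, 0, 0], 1], [[0.02, 0, 0], [0, 0, -0.8], 1], [[0, 0, 0], [0, 0, -0.8], 1], [[0, 0, 0], [0, 0, -0.6], 1], [[0, 0, 0.05], [0, 0, 0], 1], [[0, 0, 0.05], [0, 0, 0], 1], [[0, 0, 0], [0, 0, 0], 1]]}}

```text
t: 17.95
eef_pos: [0.5178, -0.1244, 0.1299]
tool_rot: [-0.335, 0.934, 0.055, 0.115]
ft_force: [-1.9, 0.5, 1.6]
finger_gap: 0.325
grasp_force: 50.1
```

```bash
python3 - <<'E'
from plan import *
delta(A,.057)
E
```

```text
t 17.95 q [ 1.2158219   0.64253924 -1.25366257  2.01106063  0.58515725  0.80358806
  1.95425158] F [-1.947044    0.54922373  1.59015977] M [0.10122906 0.45189122 0.05680538] gap 0.32463047526163574
height on axis 0.05538385091012183 lateral tool [6.76784194e-04 4.12784279e-04 1.02418616e-06]
turn tool deg [ 3.77897094e-02 -6.36576829e-02  1.31800640e-16] shift tool mm [-0.67498859 -0.41171834 -1.61717193]
```

Request:
{"name": "servo_tool", "arguments": {"rows": [[[0, 0, -0.1], [0, 0, 0], 1], [[0.01, 0, 0], [0, 0, -0.8], 1], [[0, 0, 0], [0, 0, -0.8], 1], [[0, 0, 0], [0, 0, -0.6], 1], [[0, 0, 0.05], [0, 0, 0], 1], [[0, 0, 0.06], [0, 0, 0], 1], [[0, 0, 0], [0, 0, 0], 1]]}}

```text
t: 18.53
eef_pos: [0.5177, -0.1245, 0.1297]
tool_rot: [-0.44, 0.889, 0.042, 0.121]
ft_force: [-1.5, -0.3, 0.7]
finger_gap: 0.322
grasp_force: 50.1
```

```bash
python3 - <<'E'
from plan import *
delta(A,.057)
E
```

```text
t 18.5333 q [ 1.23481459  0.67630081 -1.29752264  2.0107525   0.63637319  0.82868859
  2.13909575] F [-1.52159021 -0.33851592  0.69321352] M [0.1057757  0.35707529 0.1177121 ] gap 0.3219588171469914
height on axis 0.055218084895089 lateral tool [7.26297752e-04 6.02695818e-04 1.27652863e-06]
turn tool deg [ 4.46537761e-02 -6.36474690e-02 -4.43055679e-16] shift tool mm [-0.7243183  -0.60130707 -1.78318999]
```

Request:
{"name": "servo_tool", "arguments": {"rows": [[[0, 0, 0.05], [0, 0, 0], 1], [[0, 0, 0], [0, 0, 0], 1]]}}

```text
t: 18.7
eef_pos: [0.5181, -0.124, 0.1292]
tool_rot: [-0.44, 0.889, 0.042, 0.121]
ft_force: [-1.6, 0.9, 3.6]
finger_gap: 0.329
grasp_force: 50.2
```

```bash
python3 - <<'E'
from plan import *
delta(A,.057)
E
```

```text
t 18.7 q [ 1.2329245   0.67683248 -1.29630097  2.01109235  0.63764197  0.82703735
  2.13829569] F [-1.58969995  0.88394764  3.56731277] M [0.3235487  0.48119384 0.13147446] gap 0.3289202979991951
height on axis 0.054531843818763366 lateral tool [2.53809484e-04 5.77228628e-04 4.31249595e-07]
turn tool deg [ 2.52358390e-02 -3.99588196e-02  1.74316168e-16] shift tool mm [-0.25208816 -0.57614153 -2.46858659]
```

Request:
{"name": "servo_tool", "arguments": {"rows": [[[0, 0, -0.12], [0, 0, 0], 1], [[0.0, 0, 0], [0, 0, -0.8], 1], [[0, 0, 0], [0, 0, -0.8], 1], [[0, 0, 0], [0, 0, -0.5], 1], [[0, 0, 0.06], [0, 0, 0], 1], [[0, 0, 0.07], [0, 0, 0], 1], [[0, 0, 0], [0, 0, 0], 1]]}}

```text
t: 19.28
eef_pos: [0.5181, -0.124, 0.1286]
tool_rot: [-0.535, 0.835, 0.028, 0.125]
ft_force: [-0.7, 1.5, -0.7]
finger_gap: 0.324
grasp_force: 50.1
```

```bash
python3 - <<'E'
from plan import *
delta(A,.057)
E
```

```text
t 19.2833 q [ 1.24371276  0.70047817 -1.3237714   2.01114531  0.67114678  0.8441353
  2.32819543] F [-0.66166019  1.49968232 -0.68822259] M [ 0.2841973   0.02708309 -0.01747274] gap 0.3237710193016495
height on axis 0.05402091890620991 lateral tool [2.86935030e-04 6.39680687e-04 4.62907237e-07]
turn tool deg [ 3.41173523e-02 -1.63744934e-02 -8.83421845e-17] shift tool mm [-0.28608364 -0.63790676 -2.97954335]
```

Request:
{"name": "servo_tool", "arguments": {"rows": [[[0, 0, 0.05], [0, 0, 0], 1], [[0, 0, 0], [0, 0, 0], 1]]}}

```text
t: 19.45
eef_pos: [0.5181, -0.1239, 0.1273]
tool_rot: [-0.535, 0.835, 0.028, 0.125]
ft_force: [0.9, 1.9, -0.3]
finger_gap: 0.328
grasp_force: 50.1
```

Request:
{"name": "servo_tool", "arguments": {"rows": [[[0, 0, 0.04], [0, 0, 0], 1], [[0, 0, 0], [0, 0, 0], 1]]}}

```text
t: 19.62
eef_pos: [0.5181, -0.1239, 0.1265]
tool_rot: [-0.535, 0.835, 0.028, 0.125]
ft_force: [-0.4, 0.9, -0.1]
finger_gap: 0.325
grasp_force: 50.1
```

```bash
python3 - <<'E'
from plan import *
delta(A,.051)
E
```

```text
t 19.6167 q [ 1.24055848  0.70238769 -1.31994446  2.01258535  0.67441201  0.841335
  2.32709218] F [-0.39330027  0.91406863 -0.05722703] M [ 0.34134074 -0.02399086 -0.05236869] gap 0.32481721932035695
height on axis 0.05198494089841504 lateral tool [6.46062396e-04 8.63927534e-04 1.44894056e-06]
turn tool deg [ 6.77643677e-02 -3.78827575e-02  5.52231777e-17] shift tool mm [-0.64671362 -0.86509243  0.98349105]
```

Request:
{"name": "servo_tool", "arguments": {"rows": [[[0, 0, 0.05], [0, 0, 0], 1], [[0, 0, 0.05], [0, 0, 0], 1], [[0, 0, 0], [0, 0, 0], 1]]}}

```text
t: 19.87
eef_pos: [0.5185, -0.1236, 0.1246]
tool_rot: [-0.535, 0.835, 0.028, 0.125]
ft_force: [-0.4, 1.2, 1.4]
finger_gap: 0.327
grasp_force: 50.1
```

Request:
{"name": "servo_tool", "arguments": {"rows": [[[0, 0, 0.05], [0, 0, 0], 1], [[0, 0, 0], [0, 0, 0], 1]]}}

```text
t: 20.03
eef_pos: [0.5186, -0.1234, 0.1237]
tool_rot: [-0.535, 0.835, 0.028, 0.125]
ft_force: [0.4, 0.8, 0.5]
finger_gap: 0.326
grasp_force: 50.1
```

```bash
python3 - <<'E'
from plan import *
delta(A,.048)
E
```

```text
t 20.0333 q [ 1.2352135   0.70488663 -1.31410058  2.01442056  0.67926158  0.83642057
  2.32331552] F [0.43140032 0.81995829 0.50193725] M [0.37862638 0.01470558 0.02970425] gap 0.3257947143595933
height on axis 0.04903212993479547 lateral tool [7.31484984e-04 8.92530791e-04 1.75914948e-06]
turn tool deg [ 7.32587670e-02 -4.84029846e-02  3.68215487e-16] shift tool mm [-0.73235692 -0.89385048  1.03036957]
```

Request:
{"name": "servo_tool", "arguments": {"rows": [[[0, 0, 0.05], [0, 0, 0], 1], [[0, 0, 0], [0, 0, 0], 1]]}}

```text
t: 20.2
eef_pos: [0.5187, -0.1233, 0.1227]
tool_rot: [-0.535, 0.835, 0.028, 0.124]
ft_force: [-0.6, 0.8, 1.3]
finger_gap: 0.327
grasp_force: 50.1
```

Request:
{"name": "servo_tool", "arguments": {"rows": [[[0, 0, 0.05], [0, 0, 0], 1], [[0, 0, 0], [0, 0, 0], 1]]}}

```text
t: 20.37
eef_pos: [0.519, -0.1231, 0.1223]
tool_rot: [-0.535, 0.835, 0.028, 0.124]
ft_force: [-2.4, 0.4, 7.4]
finger_gap: 0.329
grasp_force: 50.4
```

```bash
python3 - <<'E'
from plan import *
delta(A,.048)
E
```

```text
t 20.3667 q [ 1.23182408  0.70595814 -1.31106558  2.01492677  0.68196186  0.83441649
  2.32075044] F [-2.44778912  0.39051968  7.35001715] M [0.36487971 0.49417793 0.12418917] gap 0.3286017203255184
height on axis 0.04761302295596613 lateral tool [5.88531388e-04 7.58242025e-04 1.76566081e-06]
turn tool deg [ 7.06112888e-02 -8.09206581e-02 -2.66081718e-16] shift tool mm [-0.58798485 -0.75776512 -0.38874203]
```

Seated: the stop is at 47.6 mm, exactly 8 mm below the misclocked stop. Next I'll compute the squaring turn about the bore origin, including a small overshoot for the clearance.

```bash
cat >> plan.py <<'E'
def twist(a0,a1,frac,n):
    p,r=tool();c=np.cross(a0,a1);rv=c/np.linalg.norm(c)*np.arccos(a0@a1/np.linalg.norm(a0)/np.linalg.norm(a1))*frac/n
    print("angle",np.degrees(np.linalg.norm(rv))*n,"per row shift share",r.inv().apply(R.from_rotvec(rv).apply(p-O)-(p-O))/.02,"turn share",r.inv().apply(np.degrees(rv))/6)
E
python3 - <<'E'
from plan import *
B=B/np.linalg.norm(B)
twist(A,B,1,5);twist(A,B,1.2,5)
p,r=tool();print(r.apply([1,0,0]),r.apply([0,1,0]),-r.apply([0,0,1]),A,B)
E
```

```text
angle 6.662492257101789 per row shift share [-0.04626245  0.03040926  0.00052837] turn share [0.12198913 0.18557851 0.000401  ]
angle 7.994990708522145 per row shift share [-0.05551317  0.0364896   0.00078854] turn share [0.14638695 0.22269421 0.0004812 ]
[-0.39623211 -0.88688666 -0.23755456] [-0.90080059  0.42556796 -0.08631462] [-0.1776469  -0.17978866  0.96753171] [-0.17931634 -0.18051645  0.96708813] [-0.19710882 -0.06620296  0.97814379]
```

Request:
{"name": "servo_tool", "arguments": {"rows": [[[0, 0, -0.03], [0, 0, 0], 1], [[-0.056, 0.036, 0.001], [0.146, 0.223, 0], 1], [[-0.056, 0.036, 0.001], [0.146, 0.223, 0], 1], [[-0.055, 0.037, 0.001], [0.146, 0.223, 0], 1], [[-0.055, 0.037, 0.001], [0.146, 0.223, 0], 1], [[-0.055, 0.037, 0.001], [0.146, 0.223, 0], 1], [[0, 0, 0], [0, 0, 0], 1], [[0, 0, 0], [0, 0, 0], 1]]}}

```text
t: 21.03
eef_pos: [0.5177, -0.1165, 0.1232]
tool_rot: [-0.531, 0.841, -0.035, 0.096]
ft_force: [-2.9, 1.2, 6.9]
finger_gap: 0.332
grasp_force: 50.3
```

```bash
python3 - <<'E'
from plan import *
delta(B,.048)
p,r=tool();twist(-r.apply([0,0,1]),B,1,2)
E
```

```text
t 21.0333 q [ 1.13573107  0.5956683  -1.24222293  2.06230157  0.76241036  0.79191538
  2.18085446] F [-2.9191143   1.20623302  6.9025053 ] M [0.49128123 0.52855156 0.04117885] gap 0.33187667073115906
height on axis 0.047937041521780965 lateral tool [-2.94473081e-04  1.63751979e-03 -2.87285760e-05]
turn tool deg [-6.37806501e-01 -1.20645137e+00 -1.90055554e-17] shift tool mm [ 0.29579864 -1.63822057 -0.03420923]
angle 1.3647303186840833 per row shift share [ 0.02524172 -0.01334437  0.00023909] turn share [-5.31529219e-02 -1.00542116e-01 -3.62317334e-18]
```

Request:
{"name": "servo_tool", "arguments": {"rows": [[[0.025, -0.013, -0.02], [-0.053, -0.1, 0], 1], [[0.025, -0.013, -0.02], [-0.053, -0.1, 0], 1], [[0, 0, 0], [0, 0, 0], 1], [[0, 0, 0], [0, 0, 0], 1]]}}

```text
t: 21.37
eef_pos: [0.5176, -0.1182, 0.1233]
tool_rot: [-0.531, 0.841, -0.024, 0.102]
ft_force: [-0.9, 2.3, 1.1]
finger_gap: 0.325
grasp_force: 50.1
```

```bash
python3 - <<'E'
from plan import *
delta(B,.048)
P,r=tool();s=[]
for i in range(3):
    T,im,d,P=look("w6") if i==0 else (0,*snapshot("side"),0); o=observe(); s.append(np.r_[o["ft_force"],o["torque"]])
print(np.mean(s,0)); np.save("side6.npy",d); cv2.imwrite("pics/side6.png",cv2.resize(im[90:250,240:400,::-1],(560,560),interpolation=cv2.INTER_CUBIC))
E
```

```text
t 21.3667 q [ 1.15914998  0.61319473 -1.25705902  2.05597236  0.74590146  0.79412868
  2.20800971] F [-0.911799    2.25294201  1.08560909] M [0.45261263 0.19681155 0.0330086 ] gap 0.3246035552991257
height on axis 0.04817474560541004 lateral tool [ 1.22474988e-03  9.93067338e-04 -5.76646583e-06]
turn tool deg [ 3.82177674e-02  9.89446863e-02 -9.43168749e-17] shift tool mm [-1.22444811 -0.9931839   0.18050395]
[0.17201678 1.15349871 1.09926516 0.38444595 0.16589767 0.01245666]
```

View pics/side6.png

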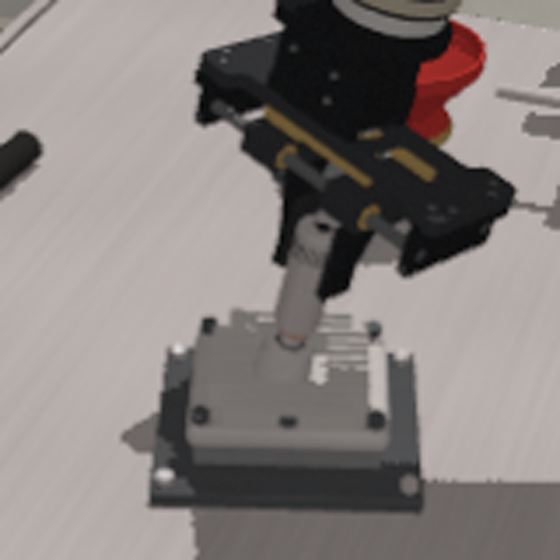

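The side view shows the socket (px 300,290) fully over the hex with the plug neck just below it (px 290,340), roughly square with the boss. I'll measure the socket axis against the head using the fixed cameras.

```bash
cat > ax.py <<'E'
from plan import *
def run():
    B_=B/np.linalg.norm(B);p,r=tool();tz=-r.apply([0,0,1])
    print("tcp",p,"tool axis",tz)
    for c in("scene","side"):
        d0=np.load(c+"0.npy");P0=cloud(c,d0);m=(d0>0)&(np.hypot(P0[...,0]-.528,P0[...,1]+.1144)<.12)&(P0[...,2]>.012)&(P0[...,2]<.085)
        rc=cv2.minAreaRect((P0[m][:,:2]*1000).astype(np.float32));bias=np.array(rc[0])/1000-[.528,-.1144]
        pts=[]
        for i in range(2):
            im,d=snapshot(c);P=cloud(c,d);h=(P-O)@B_;l=np.linalg.norm(P-O-h[...,None]*B_,axis=-1)
            # socket between mouth+2mm and finger tips
            pts.append(P[(d>0)&(h>.019)&(h<.045)&(l<.026)])
        Q=np.vstack(pts)
        def f(x):
            a=ax(x[2:]);C=np.array([x[0],x[1],O[2]+.032]);v=Q-C;return (np.linalg.norm(v-(v@a)[:,None]*a,axis=1)-.015)*1e3
        def g(x): a=tz;C=np.array([x[0],x[1],O[2]+.032]);v=Q-C;return (np.linalg.norm(v-(v@a)[:,None]*a,axis=1)-.015)*1e3
        c0=(O+B_*.033)[:2]
        s=least_squares(g,c0,loss="soft_l1",x_scale=.01)
        print(c,len(Q),"rect",rc,"bias",bias,"C",s.x,"offset from B axis mm, bias removed",1e3*(s.x-bias-(O+B_/B_[2]*.032)[:2]),"rms",np.median(abs(s.fun)))
    print("tcp offset at same level",1e3*((p-tz*(p[2]-O[2]-.032)/tz[2])-(O+B_/B_[2]*.032))[:2])
E
python3 -c "from ax import *;run()"
```

```text
tcp [ 0.51763401 -0.11807982  0.12338542] tool axis [-0.1972925  -0.0668798   0.97806071]
scene 201 rect ((527.9410400390625, -116.57347106933594), (169.19659423828125, 147.571044921875), 19.146717071533203) bias [-5.89599609e-05 -2.17347107e-03] C [ 0.51953314 -0.11634682] offset from B axis mm, bias removed [-2.45947592  2.29247949] rms 0.8728502073643128
side 268 rect ((526.44677734375, -106.48397827148438), (169.16949462890625, 147.4917755126953), 17.554738998413086) bias [-0.00155322  0.00791602] C [ 0.52121563 -0.11368325] offset from B axis mm, bias removed [ 0.71726971 -5.13343595] rms 0.7486260366436512
tcp offset at same level [-1.41490894 -0.59612198]
```

Request:
{"name": "servo_tool", "arguments": {"rows": [[[-0.045, 0, 0], [0, 0, 0], 1], [[0, 0, 0], [0, 0, 0], 1], [[0, 0, 0], [0, 0, 0], 1]]}}

```text
t: 21.97
eef_pos: [0.5177, -0.1175, 0.1235]
tool_rot: [-0.532, 0.841, -0.025, 0.101]
ft_force: [0.5, -0.0, -0.6]
finger_gap: 0.327
grasp_force: 50.0
```

```bash
python3 - <<'E'
from plan import *
delta(B,.048)
s=[]
for i in range(5):
    snapshot("side"); o=observe(); s.append(np.r_[o["ft_force"],o["torque"],o["eef_pos"]])
print(np.mean(s,0),np.std(s,0))
E
```

```text
t 21.9667 q [ 1.15578916  0.61131159 -1.2557692   2.05597167  0.74662734  0.79504683
  2.2061095 ] F [ 0.53756398 -0.02186016 -0.57454708] M [-0.03145499  0.32189073 -0.07418731] gap 0.32730404766552773
height on axis 0.0483086264003135 lateral tool [ 5.52608287e-04  1.14310803e-03 -3.66613948e-06]
turn tool deg [ 1.26326866e-02 -4.22553143e-02  1.44105397e-17] shift tool mm [-0.5528359  -1.14317608  0.31227863]
[-0.76588871 -1.0376582  -1.21615464 -0.10116719  0.34181168 -0.07245169
  0.51776175 -0.11744229  0.12353375] [4.84733625e-01 2.86587933e-01 5.62524624e-01 3.32353090e-02
 4.59280482e-02 1.61610136e-02 1.37936685e-05 3.96007781e-05
 1.16846666e-05]
```

Request:
{"name": "servo_tool", "arguments": {"rows": [[[0.02, 0.006, 0], [0, 0, 0], 1], [[0, 0, 0], [0, 0, 0.5], 1], [[0, 0, 0], [0, 0, 0.8], 1], [[0, 0, 0], [0, 0, 0.8], 1], [[0, 0, 0], [0, 0, 0.8], 1], [[0, 0, 0], [0, 0, 0.8], 1], [[0, 0, 0], [0, 0, 0.8], 1], [[0, 0, 0], [0, 0, 0.8], 1], [[0, 0, 0], [0, 0, 0.7], 1], [[0, 0, 0], [0, 0, 0], 1]]}}

```text
t: 23.05
eef_pos: [0.5173, -0.1171, 0.1236]
tool_rot: [-0.246, 0.964, 0.008, 0.104]
ft_force: [-1.6, 0.1, -1.9]
finger_gap: 0.326
grasp_force: 50.1
```

```bash
python3 - <<'E'
from plan import *
delta(B,.048)
p,r=tool();print(r.inv().apply(np.array(observe()["ft_force"])))
E
```

```text
t 23.05 q [ 1.07758991  0.51697646 -1.11028577  2.05983806  0.59838344  0.71582376
  1.70648828] F [-1.63238142  0.06332636 -1.85726142] M [0.03463821 0.49622304 0.04779326] gap 0.32562116099863936
height on axis 0.04844914020882871 lateral tool [ 1.35068989e-03  1.13600489e-03 -3.36938589e-06]
turn tool deg [-7.75295263e-04 -4.17525387e-02 -1.63953001e-16] shift tool mm [-1.35101719 -1.13599882  0.45248937]
[1.74909062 0.89870991 1.50036723]
```

Request:
{"name": "servo_tool", "arguments": {"rows": [[[0, 0, 0], [0, 0, 0.8], 1], [[0, 0, 0], [0, 0, 0.9], 1], [[0, 0, 0], [0, 0, 0.9], 1], [[0, 0, 0], [0, 0, 0.9], 1], [[0, 0, 0], [0, 0, 0.9], 1], [[0, 0, 0], [0, 0, 0.9], 1], [[0, 0, 0], [0, 0, 0.9], 1], [[0, 0, 0], [0, 0, 0.9], 1], [[0, 0, 0], [0, 0, 0.9], 1], [[0, 0, 0], [0, 0, 0.9], 1], [[0, 0, 0], [0, 0, 0.9], 1], [[0, 0, 0], [0, 0, 0], 1]]}}

```text
t: 24.05
eef_pos: [0.5172, -0.1165, 0.1235]
tool_rot: [0.258, 0.96, 0.058, 0.087]
ft_force: [-2.9, 0.3, 0.5]
finger_gap: 0.328
grasp_force: 50.1
```

```bash
python3 - <<'E'
from plan import *
delta(B,.048)
p,r=tool();print(p,r.inv().apply(np.array(observe()["ft_force"])))
E
```

```text
t 24.05 q [ 0.90345581  0.40607982 -0.8535976   2.06707044  0.36216841  0.63607605
  0.89171847] F [-2.87558945  0.34206714  0.5006053 ] M [0.24850386 0.61485368 0.17042385] gap 0.3280745147311099
height on axis 0.048364545838128145 lateral tool [ 2.02961233e-03 -1.34733783e-05 -1.95425062e-06]
turn tool deg [ 3.81103533e-03 -6.71108700e-02 -6.31085440e-17] shift tool mm [-2.03003932  0.01344913  0.36648352]
[ 0.51723159 -0.11648678  0.12352871] [ 2.55427689 -1.02447401 -1.03089905]
```

Request:
{"name": "servo_tool", "arguments": {"rows": [[[-0.027, -0.007, 0], [0, 0, 0.5], 1], [[0, 0.004, 0], [0, 0, 0.9], 1], [[0, 0.004, 0], [0, 0, 0.9], 1], [[0, 0.004, 0], [0, 0, 0.9], 1], [[0, 0.004, 0], [0, 0, 0.9], 1], [[0, 0.004, 0], [0, 0, 0.9], 1], [[0, 0.004, 0], [0, 0, 0.9], 1], [[0, 0.004, 0], [0, 0, 0.9], 1], [[0, 0.004, 0], [0, 0, 0.9], 1], [[0, 0.004, 0], [0, 0, 0.9], 1], [[0, 0.004, 0], [0, 0, 0.9], 1], [[0, 0, 0], [0, 0, 0], 1]]}}

```text
t: 25.05
eef_pos: [0.5179, -0.1161, 0.1235]
tool_rot: [0.684, 0.722, 0.092, 0.048]
ft_force: [-4.2, 2.0, 1.3]
finger_gap: 0.329
grasp_force: 50.1
```

```bash
python3 - <<'E'
from plan import *
delta(B,.048)
p,r=tool();x=r.apply([1,0,0]);y=r.apply([0,1,0]);l=(p-O)-((p-O)@B)*B;s=l-.0008*x
print(p,"yaw",np.degrees(np.arctan2(x[1],x[0])),"tcp lat",l*1e3,"socket lat",s*1e3,"fix tool",r.inv().apply(np.array([-.00065,.0002,0])-s)/.02)
E
```

```text
t 25.05 q [ 0.70796949  0.34251793 -0.60296738  2.07420817  0.16927515  0.6021669
  0.07231633] F [-4.19490431  2.04493476  1.34606157] M [0.41128318 1.00098967 0.18683328] gap 0.3289885585442404
height on axis 0.04820920758741139 lateral tool [ 1.39566869e-03 -1.03771115e-03 -2.63251792e-07]
turn tool deg [-1.20525530e-01 -7.67897335e-02  5.77492000e-17] shift tool mm [-1.39594908  1.03815123  0.20946082]
[ 0.51790037 -0.11614825  0.12352757] yaw 93.35556948565174 tcp lat [-1.09759816  1.34319544 -0.12585667] socket lat [-1.05084862  0.54586776 -0.17149714] fix tool [-0.01791764  0.02052646 -0.00564899]
```

Forces build up as the grip turns, which suggests the socket sits a little skewed in the pads. I'll let go so it settles, back off along the axis, and measure its attitude.

Request:
{"name": "servo_tool", "arguments": {"rows": [[[0, 0, 0], [0, 0, 0], 0.55], [[0, 0, 0], [0, 0, 0], 0.45], [[0, 0, 0], [0, 0, 0], 0.3], [[0, 0, 0], [0, 0, 0], 0.3], [[0, 0, 0], [0, 0, 0], 0.3], [[0, 0, -0.5], [0, 0, 0], 0.3], [[0, 0, -0.9], [0, 0, 0], 0.2], [[0, 0, -0.9], [0, 0, 0], 0.2], [[0, 0, -0.9], [0, 0, 0], 0.2], [[0, 0, -0.9], [0, 0, 0], 0.2], [[0, 0, -0.9], [0, 0, 0], 0.2], [[0, 0, 0], [0, 0, 0], 0.2]]}}

```text
t: 26.05
eef_pos: [0.5009, -0.1247, 0.2259]
tool_rot: [0.685, 0.72, 0.094, 0.052]
ft_force: [0.0, 0.2, 0.9]
finger_gap: 0.793
grasp_force: 0.0
```

```bash
cat > sock.py <<'E'
from plan import *
def sfit(P,d,name):
    h=(P-O)@B;l=np.linalg.norm(P-O-h[...,None]*B,axis=-1)
    Q=P[(d>0)&(h>.018)&(h<.1)&(l<.024)]
    pr=np.array([(0,70),(15,70),(15,0)])/1000.
    def f(x):
        a=ax(x[3:5]);v=Q-x[:3];z=v@a;q=np.c_[np.linalg.norm(v-z[:,None]*a,axis=1),z]
        A_,B_=pr[:-1],pr[1:];AB=B_-A_;t=np.clip(((q[:,None]-A_)*AB).sum(-1)/(AB**2).sum(-1),0,1)
        return np.linalg.norm(q[:,None]-A_-t[...,None]*AB,axis=-1).min(1)*1e3
    m=O+B*.016
    s=least_squares(f,[*m,-.2,-.067],loss="soft_l1",x_scale=[.01]*3+[.1]*2);a=ax(s.x[3:5]);v=s.x[:3]-O
    print(name,len(Q),"mouth h",v@B,"lat mm",1e3*(v-(v@B)*B),"axis",a,"off bore deg",np.degrees(np.arccos(a@B)),"med",np.median(s.fun))
    return s.x[:3],a
E
python3 - <<'E'
from sock import *
B/=np.linalg.norm(B)
o=observe();print(o["t"],o["ft_force"],o["torque"],o["finger_gap"],o["q"])
T,im,d,P=look("w7");sfit(P,d,"wrist")
for c in("scene","side"):
    im,d=snapshot(c);sfit(cloud(c,d),d,c)
E
```

```text
26.05 [0.03944384 0.22766243 0.93520125] [-0.0591518   0.10857226 -0.03485195] 0.7927183686338127 [ 0.83462756  0.17679753 -0.67359206  1.99630804  0.01551889  0.81482167
  0.21916094]
wrist 1372 mouth h 0.01476590029818563 lat mm [-1.97356551  0.2124523  -0.38332013] axis [-0.20500001 -0.12020063  0.97135308] off bore deg 3.151212910741296 med 0.24308396034179897
scene 333 mouth h 0.015882734518505196 lat mm [-2.59651491  0.60885525 -0.48202318] axis [-0.19628884 -0.11692167  0.97355021] off bore deg 2.9185556566548088 med 0.6965772329439439
side 453 mouth h 0.014346463361219268 lat mm [-0.81403281  3.38501659  0.0650672 ] axis [-0.20918869 -0.11906448  0.97059968] off bore deg 3.137133986887494 med 0.6807243949844555
```

View pics/w7.png

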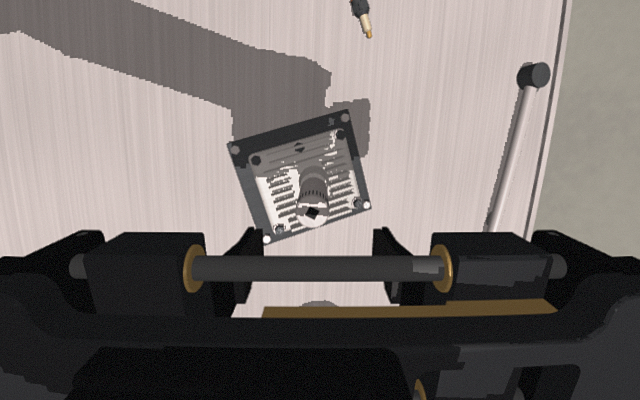

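All three cameras agree: the released socket stands about 3° off the bore towards −y, the way the plug was cocked. The wrist picture shows it at px (312,200). I'll regrip with the pads across that direction, so squaring pushes squarely, and then turn again.

Request:
{"name": "servo_tool", "arguments": {"rows": [[[0, 0, -0.3], [0, 0, -1], 0.1], [[0, 0, 0], [0, 0, -1], 0.1], [[0, 0, 0], [0, 0, -1], 0.1], [[0, 0, 0], [0, 0, -1], 0.1], [[0, 0, 0], [0, 0, -1], 0.1], [[0, 0, 0], [0, 0, -1], 0.1], [[0, 0, 0], [0, 0, -1], 0.1], [[0, 0, 0], [0, 0, -1], 0.1], [[0, 0, 0], [0, 0, -1], 0.1], [[0, 0, 0], [0, 0, -1], 0.1], [[0, 0, 0], [0, 0, -1], 0.1], [[0, 0, 0], [0, 0, -1], 0.1]]}}

```text
t: 27.2
eef_pos: [0.4973, -0.124, 0.2264]
tool_rot: [0.128, 0.986, 0.047, 0.093]
ft_force: [-0.3, 0.1, -0.2]
finger_gap: 0.898
grasp_force: 0.0
```

Request:
{"name": "servo_tool", "arguments": {"rows": [[[0, 0, 0], [0, 0, -1], 0.1], [[0, 0, 0], [0, 0, -1], 0.1], [[0, 0, 0], [0, 0, -1], 0.1], [[0, 0, 0], [0, 0, 0], 0.1], [[0, 0, 0], [0, 0, 0], 0.1]]}}

```text
t: 27.62
eef_pos: [0.4974, -0.1242, 0.2267]
tool_rot: [-0.023, 0.994, 0.032, 0.099]
ft_force: [0.3, 0.0, -0.8]
finger_gap: 0.902
grasp_force: 0.0
```

```bash
python3 - <<'E'
from sock import *
import plan
B/=np.linalg.norm(B)
o=observe();print(o["t"],o["finger_gap"])
T,im,d,P=look("w8");M,S=sfit(P,d,"wrist"); rep(P,d) if 0 else 0
p,r=tool();x=r.apply([1,0,0]);print("x",x,"y",r.apply([0,1,0]))
w7=np.load("w7.npz");M7,S7=sfit(w7["P"],w7["d"],"w7")
x7=np.array([0,1,0]);b=.0008
Sm=(S+S7);Sm/=np.linalg.norm(Sm);Mm=((M-b*x)+(M7-b*x7))/2;print("M8,M7 corrected",M-b*x,M7-b*x7,"S",Sm)
np.savez("sm",S=Sm,M=Mm)
plan.O[:]=Mm-.016*Sm;print("O from socket",plan.O)
delta(Sm,.049);delta(Sm,.115)
E
```

```text
27.6167 0.9019981319612567
wrist 1248 mouth h 0.01663940503114358 lat mm [-0.92521149 -0.19189787 -0.19943035] axis [-0.2059376  -0.12024581  0.97114914] off bore deg 3.163368153712079 med 0.2487574996818823
x [-0.97911199 -0.04020278 -0.19930744] y [-0.05279403  0.99690411  0.05826652]
w7 1372 mouth h 0.01476590029818563 lat mm [-1.97356551  0.2124523  -0.38332013] axis [-0.20500001 -0.12020063  0.97135308] off bore deg 3.151212910741296 med 0.24308396034179897
M8,M7 corrected [ 0.5250783  -0.11556131  0.09273575] [ 0.52361595 -0.11586509  0.09055985] S [-0.20546883 -0.12022323  0.97125122]
O from socket [ 0.52763463 -0.11378963  0.07610778]
t 27.6667 q [ 1.06618318  0.22786467 -0.94716526  1.98642085  0.11912991  0.83648767
  1.69488478] F [-0.56531883  0.290113   -0.07990929] M [-0.01339564  0.02307913  0.05143107] gap 0.9001979421440965
height on axis 0.15386580788384416 lateral tool [-0.00206583  0.00803051 -0.00044723]
turn tool deg [-3.00444464e+00 -7.12686249e-01 -2.05267024e-16] shift tool mm [  0.76206862  -2.5342798  105.16078727]
t 27.6667 q [ 1.06618318  0.22786467 -0.94716526  1.98642085  0.11912991  0.83648767
  1.69488478] F [-0.56531883  0.290113   -0.07990929] M [-0.01339564  0.02307913  0.05143107] gap 0.9001979421440965
height on axis 0.15386580788384416 lateral tool [-0.00206583  0.00803051 -0.00044723]
turn tool deg [-3.00444464e+00 -7.12686249e-01 -2.05267024e-16] shift tool mm [ 1.5826269  -5.99347652 39.25660954]
```

Request:
{"name": "servo_tool", "arguments": {"rows": [[[0.02, -0.075, 0.49], [0, 0, 0], 0.1], [[0.02, -0.075, 0.49], [0, 0, 0], 0.1], [[0.02, -0.075, 0.49], [0, 0, 0], 0.1], [[0.02, -0.075, 0.49], [0, 0, 0], 0.1], [[0, 0, 0], [-0.5, -0.119, 0], 0.1], [[0, 0, 0], [0, 0, 0], 0.1], [[0, 0, 0], [0, 0, 0], 0.1]]}}

```text
t: 28.25
eef_pos: [0.5041, -0.1284, 0.1876]
tool_rot: [-0.026, 0.992, 0.057, 0.105]
ft_force: [-0.8, 0.4, -0.1]
finger_gap: 0.899
grasp_force: 0.0
```

```bash
sed -i 's/^O=.*;A=/O=np.array([.5276,-.1138,.0761]);A=/; s/^B=\(.*\)$/B=\1;B\/=np.linalg.norm(B)\nS=np.array([-.2055,-.1202,.9713]);S\/=np.linalg.norm(S)/' plan.py; head -6 plan.py; python3 - <<'E'
from plan import *
delta(S,.049)
E
```

```text
from fit import *
O=np.array([.5276,-.1138,.0761]);A=np.array([-.1793,-.1805,.967]);A/=np.linalg.norm(A)
B=np.array([-.1971,-.0662,.9781]);B/=np.linalg.norm(B)
S=np.array([-.2055,-.1202,.9713]);S/=np.linalg.norm(S)
def delta(axis,h,off=np.zeros(3)):  # bring tool z to -axis by the least turn, TCP at O+axis*h
    p,r=tool(); z=r.apply([0,0,1]); c=np.cross(z,-axis); ang=np.arcsin(np.linalg.norm(c)); rv=c/(np.linalg.norm(c)+1e-12)*ang
t 28.25 q [ 1.06394637  0.31246183 -0.93620746  2.01547528  0.14083851  0.75489947
  1.7042101 ] F [-0.83784424  0.35210762 -0.14129138] M [-0.06774823  0.05710278  0.03410465] gap 0.8992391725743099
height on axis 0.11484756321214963 lateral tool [-4.87196344e-05 -8.51422688e-04  7.75346821e-07]
turn tool deg [-5.27491809e-02 -1.00116096e-02 -1.01511885e-16] shift tool mm [3.72137259e-02 9.12045033e-01 6.58467590e+01]
```

Request:
{"name": "servo_tool", "arguments": {"rows": [[[0, 0.008, 0.5], [0, 0, 0], 0.2], [[0, 0.008, 0.5], [0, 0, 0], 0.3], [[0, 0.008, 0.5], [0, 0, 0], 0.3], [[0, 0.008, 0.5], [0, 0, 0], 0.4], [[0, 0.008, 0.5], [0, 0, 0], 0.4], [[0, 0.006, 0.5], [0, 0, 0], 0.4], [[0, 0, 0.29], [0, 0, 0], 0.5], [[0, 0, 0], [0, 0, 0], 0.5], [[0, 0, 0], [0, 0, 0], 0.55]]}}

```text
t: 29.0
eef_pos: [0.518, -0.1187, 0.1244]
tool_rot: [-0.027, 0.992, 0.057, 0.105]
ft_force: [-0.1, 0.2, 0.4]
finger_gap: 0.497
grasp_force: 0.0
```

Request:
{"name": "servo_tool", "arguments": {"rows": [[[0, 0, 0], [0, 0, 0], 0.7], [[0, 0, 0], [0, 0, 0], 1], [[0, 0, 0], [0, 0, 0], 1], [[0, 0, 0], [0, 0, 0], 1], [[0, 0, 0], [0, 0, 0], 1]], "force": 60}}

```text
t: 29.42
eef_pos: [0.5182, -0.1192, 0.1252]
tool_rot: [-0.027, 0.992, 0.057, 0.106]
ft_force: [0.4, -0.3, 1.5]
finger_gap: 0.321
grasp_force: 59.9
```

```bash
python3 - <<'E'
from plan import *
delta(S,.049)
p,r=tool();a=-r.apply([0,0,1]);twist(a,B,1,4);c=np.cross(a,B);ang=np.degrees(np.arcsin(np.linalg.norm(c)))
twist(a,B,1+1.8/ang,4)
E
```

```text
t 29.4167 q [ 0.93404926  0.41014395 -0.84432277  2.06055882  0.26146373  0.62294383
  1.58771126] F [ 0.35243691 -0.34461509  1.46623377] M [0.02249037 0.06589109 0.02652552] gap 0.32080850580751274
height on axis 0.050242619399617966 lateral tool [-9.99229281e-04  6.41982400e-04  8.85039781e-07]
turn tool deg [-8.56844185e-02  1.05798378e-01  7.82676715e-17] shift tool mm [ 1.00152381 -0.64012409  1.24173085]
angle 3.0972940104756845 per row shift share [-0.00862778  0.03282991  0.00078739] turn share [ 1.24815672e-01  3.28018523e-02 -4.86841656e-18]
angle 4.897294010475695 per row shift share [-0.01364033  0.05190337  0.00145572] turn share [ 1.97352606e-01  5.18647291e-02 -8.38816316e-18]
```

Request:
{"name": "servo_tool", "arguments": {"rows": [[[-0.014, 0.052, 0.0015], [0.197, 0.052, 0], 1], [[-0.014, 0.052, 0.0015], [0.197, 0.052, 0], 1], [[-0.013, 0.052, 0.0015], [0.197, 0.052, 0], 1], [[-0.013, 0.052, 0.0015], [0.197, 0.052, 0], 1], [[0, 0, 0], [0, 0, 0], 1], [[0, 0, 0], [0, 0, 0], 1]]}}

```text
t: 29.92
eef_pos: [0.5187, -0.1149, 0.1255]
tool_rot: [-0.023, 0.995, 0.016, 0.096]
ft_force: [-1.8, -0.5, 3.5]
finger_gap: 0.325
grasp_force: 59.9
```

```bash
python3 - <<'E'
from sock import *
delta(B,.049)
p,r=tool();a=-r.apply([0,0,1]);twist(a,B,1,2)
for c in("scene","side"):
    im,d=snapshot(c);P=cloud(c,d);h=(P-O)@B;d=np.where(h<.046,d,0);sfit(P,d,c)
E
```

```text
t 29.9167 q [ 0.81775991  0.37638099 -0.77150952  2.06708382  0.34676864  0.63604509
  1.46148421] F [-1.81820351 -0.48512155  3.5136969 ] M [ 0.00438606  0.36063847 -0.01550562] gap 0.32528469872831245
height on axis 0.05009827780367857 lateral tool [-1.13851237e-03  2.13012660e-03 -7.44094231e-05]
turn tool deg [-1.72688980e+00 -5.12464572e-01  6.44596770e-17] shift tool mm [ 1.12869078 -2.09703005  1.1721445 ]
angle 1.8013240491470892 per row shift share [ 0.01121425 -0.03778949 -0.00031207] turn share [-1.43907484e-01 -4.27053810e-02 -5.13431427e-18]
scene 112 mouth h -0.0250414297774784 lat mm [-1.52756636  1.91229855 -0.17839604] axis [-0.2042911  -0.07012575  0.97639517] off bore deg 0.47947841633208627 med 0.8907836157410389
side 136 mouth h -0.023131068305937086 lat mm [-1.47094277  3.64425458 -0.04976298] axis [-0.17005979 -0.05106275  0.98410988] off bore deg 1.8087267598792889 med 0.6203628332281004
```

Request:
{"name": "servo_tool", "arguments": {"rows": [[[0.011, -0.038, -0.01], [-0.144, -0.043, 0], 1], [[0.008, -0.027, -0.005], [-0.1, -0.03, 0], 1], [[0, 0, 0], [0, 0, 0], 1], [[0, 0, 0], [0, 0, 0], 0.55], [[0, 0, 0], [0, 0, 0], 0.5], [[0, 0, 0], [0, 0, 0], 0.45], [[0, 0, -0.4], [0, 0, 0], 0.4], [[0, 0, -0.9], [0, 0, 0], 0.4], [[0, 0, -0.9], [0, 0, 0], 0.4], [[0, 0, -0.9], [0, 0, 0], 0.4], [[0, 0, -0.9], [0, 0, 0], 0.4], [[0, 0, 0], [0, 0, 0], 0.4]]}}

```text
t: 31.02
eef_pos: [0.5044, -0.1215, 0.2073]
tool_rot: [-0.024, 0.994, 0.027, 0.102]
ft_force: [0.7, 1.0, -1.1]
finger_gap: 0.598
grasp_force: 0.0
```

```bash
python3 - <<'E'
from sock import *
p,r=tool();x=r.apply([1,0,0]);T,im,d,P=look("w9");h=(P-O)@B;d=np.where(h<.089,d,0);M,a=sfit(P,d,"wrist");print("M corr",M-.0008*x,"O",M-.0008*x-.016*a,"a",a)
for c in("scene","side"):
    im,d=snapshot(c);P=cloud(c,d);h=(P-O)@B;d=np.where(h<.087,d,0);sfit(P,d,c)
print(observe()["finger_gap"]);delta(a,.049)
E
```

```text
wrist 1441 mouth h 0.015304021990501456 lat mm [-1.45604402  0.04638925 -0.29027227] axis [-0.22641342 -0.0763996   0.97103041] off bore deg 1.8239653407489917 med 0.2678216040013781
M corr [ 0.52390979 -0.1147323   0.09094259] O [ 0.5275324 -0.1135099  0.0754061] a [-0.22641342 -0.0763996   0.97103041]
scene 324 mouth h 0.01605668797546173 lat mm [-1.56817792  0.87675978 -0.25666739] axis [-0.22053382 -0.07144212  0.9727594 ] off bore deg 1.4095246155446302 med 0.7737247531992304
side 449 mouth h 0.014678490256393785 lat mm [-0.04319449  3.56616541  0.23266181] axis [-0.22611082 -0.07643236  0.97109834] off bore deg 1.8077495909357075 med 0.6027542675164383
0.6001828295212248
t 31.1667 q [ 0.99913509  0.2576968  -0.89955304  2.0100953   0.16082618  0.78585113
  1.65143377] F [ 0.19857192  0.88160631 -0.49956457] M [-0.00103108  0.11687866 -0.01946193] gap 0.6001828295212248
height on axis 0.12997159789228843 lateral tool [-0.00445092  0.00235546 -0.00017549]
turn tool deg [-7.80527754e-01 -1.84503898e+00 -5.81538112e-17] shift tool mm [ 1.84400682 -1.25262721 81.09759515]
```

The released socket is now square sideways; only 1.7° of downhill lean is left, which is clearance. I'll regrip along its true axis, take out that lean, and then turn more than a full half turn.

Request:
{"name": "servo_tool", "arguments": {"rows": [[[0, 0, 0], [-0.13, -0.308, 0], 0.4], [[0.11, -0.06, 0.4], [0, 0, 0], 0.4], [[0.11, -0.058, 0.4], [0, 0, 0], 0.4], [[0, 0, 0.8], [0, 0, 0], 0.4], [[0, 0, 0.8], [0, 0, 0], 0.4], [[0, 0, 0.8], [0, 0, 0], 0.4], [[0, 0, 0.6], [0, 0, 0], 0.4], [[0, 0, 0.25], [0, 0, 0], 0.5], [[0, 0, 0], [0, 0, 0], 0.55], [[0, 0, 0], [0, 0, 0], 0.8], [[0, 0, 0], [0, 0, 0], 1], [[0, 0, 0], [0, 0, 0], 1]], "force": 60}}

```text
t: 32.17
eef_pos: [0.5173, -0.1174, 0.1245]
tool_rot: [-0.025, 0.992, 0.036, 0.116]
ft_force: [-0.3, 1.5, -0.3]
finger_gap: 0.323
grasp_force: 59.8
```

Request:
{"name": "servo_tool", "arguments": {"rows": [[[0, 0, 0], [0, 0, 0], 1], [[0, 0, 0], [0, 0, 0], 1], [[0, 0, 0], [0, 0, 0], 1]], "force": 60}}

```text
t: 32.42
eef_pos: [0.5172, -0.1174, 0.1243]
tool_rot: [-0.025, 0.992, 0.036, 0.116]
ft_force: [0.8, 1.5, -0.4]
finger_gap: 0.323
grasp_force: 59.8
```

```bash
sed -i 's/^O=np.array(\[[^]]*\])/O=np.array([.5276,-.1137,.0758])/' plan.py; python3 - <<'E'
from plan import *
a=np.array([-.2255,-.0755,.9713]);a/=np.linalg.norm(a)
delta(a,.049);twist(a,B,1,2)
E
```

```text
t 32.4167 q [ 0.88393512  0.37889568 -0.80351089  2.08786982  0.29428335  0.58219288
  1.53720925] F [ 0.79649267  1.47469534 -0.38548847] M [0.31430309 0.0134959  0.02645033] gap 0.32315514199060186
height on axis 0.04976924630361975 lateral tool [-8.64226220e-04  3.41547991e-05  2.09370374e-06]
turn tool deg [5.52307693e-02 1.36623635e-01 1.40895903e-16] shift tool mm [ 0.86606051 -0.03489632  0.76715006]
angle 1.7561102221787426 per row shift share [-0.03677513  0.01006123  0.00103522] turn share [3.86194616e-02 1.41154766e-01 4.39781196e-05]
```

Request:
{"name": "servo_tool", "arguments": {"rows": [[[-0.037, 0.02, -0.01], [0.039, 0.141, 0], 1], [[-0.037, 0.02, 0], [0.039, 0.141, 0], 1], [[0, 0, 0], [0, 0, 0], 1]]}}

```text
t: 32.67
eef_pos: [0.5185, -0.1168, 0.1246]
tool_rot: [-0.025, 0.994, 0.031, 0.1]
ft_force: [-2.3, -0.1, 0.3]
finger_gap: 0.325
grasp_force: 59.8
```

```bash
python3 - <<'E'
from plan import *
delta(B,.049)
s=[]
for i in range(3):
    get_calibration("side");snapshot("side");o=observe();s.append(np.r_[o["ft_force"],o["torque"]])
print(np.mean(s,0))
E
```

```text
t 32.6667 q [ 0.85414164  0.38575152 -0.78816024  2.06628788  0.30768187  0.62563952
  1.51602149] F [-2.28953572 -0.13894542  0.27935543] M [-0.14204603  0.31704844 -0.0583816 ] gap 0.3253570672426968
height on axis 0.049704162988013195 lateral tool [-7.58797223e-04  1.87231615e-04  1.32857865e-07]
turn tool deg [2.29753815e-02 4.36279494e-03 5.15054075e-17] shift tool mm [ 0.75885084 -0.18751398  0.70403007]
[-0.57967137 -0.5043393   1.0999382  -0.07013893  0.25418041 -0.00922368]
```

Request:
{"name": "servo_tool", "arguments": {"rows": [[[0, 0, 0], [0, 0, 0.5], 1], [[0, 0, 0], [0, 0, 0.9], 1], [[0, 0, 0], [0, 0, 0.9], 1], [[0, 0, 0], [0, 0, 0.9], 1], [[0, 0, 0], [0, 0, 0.9], 1], [[0, 0, 0], [0, 0, 0.9], 1], [[0, 0, 0], [0, 0, 0.9], 1], [[0, 0, 0], [0, 0, 0.9], 1], [[0, 0, 0], [0, 0, 0.9], 1], [[0, 0, 0], [0, 0, 0.9], 1], [[0, 0, 0], [0, 0, 0.9], 1], [[0, 0, 0], [0, 0, 0], 1]]}}

```text
t: 33.82
eef_pos: [0.5173, -0.1171, 0.1242]
tool_rot: [0.454, 0.885, 0.075, 0.073]
ft_force: [-2.7, -0.6, 2.4]
finger_gap: 0.322
grasp_force: 59.8
```

```bash
python3 - <<'E'
from plan import *
delta(B,.049)
p,r=tool();x=r.apply([1,0,0]);l=(p-O)-((p-O)@B)*B;print(np.degrees(np.arctan2(x[1],x[0])),"lat world",l*1e3)
E
```

```text
t 33.8167 q [ 0.65812883  0.32833624 -0.53867345  2.07820225  0.12358295  0.59589708
  0.68667177] F [-2.69902856 -0.63164545  2.37933024] M [-3.51561509e-01  7.45450055e-01  2.78174297e-04] gap 0.32213635902843374
height on axis 0.04955618505178657 lateral tool [ 2.42168431e-04 -4.84106573e-04  2.76255155e-07]
turn tool deg [-1.52122540e-02 -3.49504680e-02 -2.71712128e-17] shift tool mm [-0.2425077   0.48425424  0.55590867]
125.3917291584169 lat world [-0.52332784 -0.08247981 -0.11103985]
```

Request:
{"name": "servo_tool", "arguments": {"rows": [[[0, 0, 0], [0, 0, 0.9], 1], [[0, 0, 0], [0, 0, 0.9], 1], [[0, 0, 0], [0, 0, 0.9], 1], [[0, 0, 0], [0, 0, 0.9], 1], [[0, 0, 0], [0, 0, 0.9], 1], [[0, 0, 0], [0, 0, 0.9], 1], [[0, 0, 0], [0, 0, 0.9], 1], [[0, 0, 0], [0, 0, 0.9], 1], [[0, 0, 0], [0, 0, 0.9], 1], [[0, 0, 0], [0, 0, 0.9], 1], [[0, 0, 0], [0, 0, 0.9], 1], [[0, 0, 0], [0, 0, 0], 1]]}}

```text
t: 34.82
eef_pos: [0.5169, -0.1161, 0.1241]
tool_rot: [0.832, 0.545, 0.101, 0.025]
ft_force: [-4.1, 0.2, 3.9]
finger_gap: 0.327
grasp_force: 59.9
```

```bash
python3 - <<'E'
from plan import *
delta(B,.049)
p,r=tool();x=r.apply([1,0,0]);l=(p-O)-((p-O)@B)*B;print(np.degrees(np.arctan2(x[1],x[0])),"lat world",l*1e3)
E
```

```text
t 34.8167 q [ 0.45393378  0.29586309 -0.29428851  2.08945148 -0.03109036  0.5865754
 -0.20617712] F [-4.10717959  0.16287435  3.92120234] M [0.08622228 1.23938678 0.15018198] gap 0.32700361453898114
height on axis 0.049466879371692696 lateral tool [ 3.88192603e-04 -1.20424533e-03  3.05370654e-06]
turn tool deg [-1.29182158e-01 -4.99678401e-02 -1.70194355e-17] shift tool mm [-0.38859977  1.20529798  0.4638243 ]
67.1334270475148 lat world [-0.93639421  0.84065733 -0.13179816]
```

Request:
{"name": "servo_tool", "arguments": {"rows": [[[-0.029, -0.004, -0.02], [0, 0, 0.5], 1], [[0, 0, 0], [0, 0, 0.95], 1], [[0, 0, 0], [0, 0, 0.95], 1], [[0, 0, 0], [0, 0, 0.95], 1], [[0, 0, 0], [0, 0, 0.95], 1], [[0, 0, 0], [0, 0, 0.95], 1], [[0, 0, 0], [0, 0, 0.95], 1], [[0, 0, 0], [0, 0, 0.95], 1], [[0, 0, 0], [0, 0, 0.95], 1], [[0, 0, 0], [0, 0, 0.95], 1], [[0, 0, 0], [0, 0, 0.95], 1], [[0, 0, 0], [0, 0, 0.95], 1]]}}

```text
t: 35.82
eef_pos: [0.5175, -0.1157, 0.1243]
tool_rot: [0.994, 0.007, 0.099, -0.034]
ft_force: [-2.3, 2.3, 1.3]
finger_gap: 0.324
grasp_force: 59.9
```

Request:
{"name": "servo_tool", "arguments": {"rows": [[[0, 0, 0], [0, 0, 0.95], 1], [[0, 0, 0], [0, 0, 0.95], 1], [[0, 0, 0], [0, 0, 0], 1]]}}

```text
t: 36.07
eef_pos: [0.5177, -0.1157, 0.1244]
tool_rot: [0.99, -0.091, 0.096, -0.044]
ft_force: [-2.1, 2.4, 1.5]
finger_gap: 0.326
grasp_force: 59.9
```

```bash
python3 - <<'E'
from plan import *
delta(B,.049)
p,r=tool();x=r.apply([1,0,0]);l=(p-O)-((p-O)@B)*B;print(x,r.apply([0,1,0]),np.degrees(np.arctan2(x[1],x[0])),"lat world",l*1e3)
E
```

```text
t 36.0667 q [ 0.19798324  0.2783688   0.00739151  2.10309844 -0.19886826  0.58802039
 -1.3922591 ] F [-2.12030652  2.38389026  1.51295357] M [0.78018124 0.66788728 0.21068398] gap 0.3261805930654856
height on axis 0.04964330518413673 lateral tool [-3.18230393e-04 -1.21076081e-03  3.29766272e-06]
turn tool deg [-1.52629292e-01  1.30224558e-02 -2.37818086e-17] shift tool mm [0.31837661 1.2124745  0.64000522]
[ 0.96527385 -0.18782584  0.18157052] [-0.17117508 -0.97978585 -0.10353153] -11.01118768643175 lat world [-0.09927662  1.24628526  0.06434584]
```

Request:
{"name": "servo_tool", "arguments": {"rows": [[[0, 0, 0], [0, 0, 0], 0.6], [[0, 0, 0], [0, 0, 0], 0.5], [[0, 0, 0], [0, 0, 0], 0.4], [[0, 0, 0], [0, 0, 0], 0.4], [[0, 0, -0.4], [0, 0, 0], 0.4], [[0, 0, -0.9], [0, 0, 0], 0.4], [[0, 0, -0.9], [0, 0, 0], 0.4], [[0, 0, -0.9], [0, 0, 0], 0.4], [[0, 0, -0.9], [0, 0, 0], 0.4], [[0, 0, 0], [0, 0, 0], 0.4]]}}

```text
t: 36.9
eef_pos: [0.5039, -0.1239, 0.2072]
tool_rot: [0.99, -0.092, 0.1, -0.042]
ft_force: [-0.3, -0.4, 0.2]
finger_gap: 0.598
grasp_force: 0.0
```

```bash
python3 - <<'E'
from sock import *
p,r=tool();x=r.apply([1,0,0]);T,im,d,P=look("w10");h=(P-O)@B;d=np.where(h<.089,d,0);M,a=sfit(P,d,"wrist");print("M corr",M-.0008*x,"O",M-.0008*x-.016*a,"a",a)
for c in("scene","side"):
    im,d=snapshot(c);P=cloud(c,d);h=(P-O)@B;d=np.where(h<.087,d,0);sfit(P,d,c)
delta(a,.049)
E
```

```text
wrist 1548 mouth h 0.015476125860406892 lat mm [-0.61010252 -0.26582877 -0.14093556] axis [-0.21554075 -0.11382666  0.96983796] off bore deg 2.964654554711687 med 0.2495389977608181
M corr [ 0.52316913 -0.11483725  0.09064461] O [ 0.52661778 -0.11301602  0.0751272 ] a [-0.21554075 -0.11382666  0.96983796]
scene 323 mouth h 0.016238511443982626 lat mm [-1.03835953  0.15249252 -0.19892205] axis [-0.21917945 -0.10782782  0.96970796] off bore deg 2.742632322201395 med 0.8017099666705589
side 452 mouth h 0.01505646522985081 lat mm [0.07766703 3.09767098 0.22530824] axis [-0.21110716 -0.11519358  0.97065143] off bore deg 2.9510139474961172 med 0.7319340972732538
t 37.05 q [ 0.19987778  0.1497596   0.0279496   2.05139763 -0.16558674  0.76706441
 -1.42017639] F [ 0.61604911  0.70650129 -0.28847937] M [-0.02191186  0.2759619   0.04244866] gap 0.60034565376722
height on axis 0.12975427377496254 lateral tool [ 0.0011739  -0.0062287  -0.00031853]
turn tool deg [ 2.82986632e+00  5.18708069e-01 -1.32762823e-16] shift tool mm [-0.44312235  2.24188132 80.97102273]
```

View pics/w10.png

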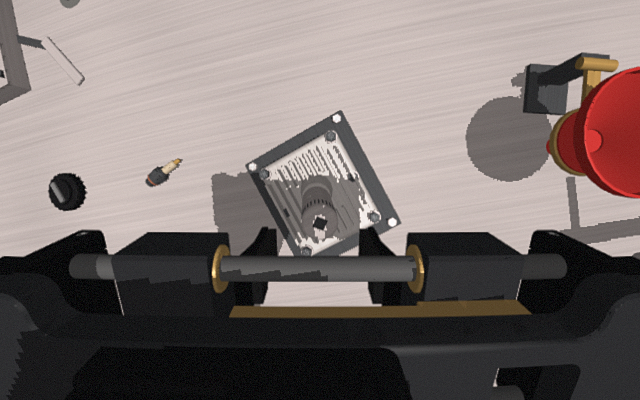

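The socket is still fully down (px 320,222, mouth about 15.5 mm up the axis), but turning has dragged it back about 2.7° to −y. I'll square it once more, without turning, and release.

Request:
{"name": "servo_tool", "arguments": {"rows": [[[0, 0, 0], [0.47, 0.087, 0], 0.4], [[-0.03, 0.16, 0.4], [0, 0, 0], 0.4], [[-0.03, 0.15, 0.4], [0, 0, 0], 0.4], [[0, 0, 0.8], [0, 0, 0], 0.4], [[0, 0, 0.8], [0, 0, 0], 0.4], [[0, 0, 0.8], [0, 0, 0], 0.4], [[0, 0, 0.6], [0, 0, 0], 0.4], [[0, 0, 0.22], [0, 0, 0], 0.5], [[0, 0, 0], [0, 0, 0], 0.55], [[0, 0, 0], [0, 0, 0], 0.8], [[0, 0, 0], [0, 0, 0], 1], [[0, 0, 0], [0, 0, 0], 1]], "force": 40}}

```text
t: 38.05
eef_pos: [0.5176, -0.1193, 0.1245]
tool_rot: [0.988, -0.09, 0.104, -0.067]
ft_force: [-0.2, 0.8, -1.4]
finger_gap: 0.329
grasp_force: 39.9
```

Request:
{"name": "servo_tool", "arguments": {"rows": [[[0, 0, 0], [0, 0, 0], 1], [[0, 0, 0], [0, 0, 0], 1], [[0, 0, 0], [0, 0, 0], 1]], "force": 40}}

```text
t: 38.3
eef_pos: [0.5175, -0.1192, 0.1243]
tool_rot: [0.988, -0.09, 0.103, -0.067]
ft_force: [1.0, -0.0, 1.0]
finger_gap: 0.33
grasp_force: 39.9
```

```bash
python3 - <<'E'
from plan import *
p,r=tool();a=-r.apply([0,0,1]);delta(a,.049)
C=B+np.array([.025,.03,0]);C/=np.linalg.norm(C);print(a)
twist(a,C,1,4);D=B+np.array([.008,.01,0]);D/=np.linalg.norm(D)
# return step, in the frame after the first twist
c=np.cross(a,C);q=R.from_rotvec(c/np.linalg.norm(c)*np.arccos(a@C));r2=q*r;p2=O+q.apply(p-O);c=np.cross(C,D);rv=c
print("back",r2.inv().apply(R.from_rotvec(rv).apply(p2-O)-(p2-O))/.02,r2.inv().apply(np.degrees(rv))/6)
E
```

```text
t 38.3 q [ 2.42970926e-01  2.81817033e-01  4.60479944e-04  2.10630200e+00
 -2.97519157e-01  5.87603279e-01 -1.27470902e+00] F [ 1.02908284 -0.01557456  0.99034985] M [0.09978368 0.13642696 0.00635936] gap 0.32994171966494434
height on axis 0.049857881415870754 lateral tool [ 6.76876871e-04 -2.58996585e-04  2.74240730e-17]
turn tool deg [0. 0. 0.] shift tool mm [-0.67687687  0.25899659  0.85788142]
[-0.21662085 -0.11352577  0.96963256]
angle 5.140532192716629 per row shift share [ 0.01860211 -0.05271886  0.00115351] turn share [-2.01983473e-01 -7.12708673e-02  7.45962388e-18]
back [-0.03163919  0.05670455  0.00012159] [ 2.17205824e-01  1.21193386e-01 -1.09852601e-16]
```

Square, ease back, release and retreat clear.

Request:
{"name": "servo_tool", "arguments": {"rows": [[[0.019, -0.053, 0.001], [-0.202, -0.071, 0], 1], [[0.019, -0.053, 0.001], [-0.202, -0.071, 0], 1], [[0.018, -0.053, 0.001], [-0.202, -0.071, 0], 1], [[0.018, -0.053, 0.001], [-0.202, -0.071, 0], 1], [[0, 0, 0], [0, 0, 0], 1], [[-0.032, 0.057, 0], [0.217, 0.121, 0], 1], [[0, 0, 0], [0, 0, 0], 1], [[0, 0, 0], [0, 0, 0], 0.6], [[0, 0, 0], [0, 0, 0], 0.5], [[0, 0, 0], [0, 0, 0], 0.4], [[0, 0, 0], [0, 0, 0], 0.4], [[0, 0, -0.4], [0, 0, 0], 0.4]]}}

```text
t: 39.3
eef_pos: [0.5162, -0.1162, 0.131]
tool_rot: [0.991, -0.092, 0.09, -0.037]
ft_force: [-0.1, -0.5, 0.3]
finger_gap: 0.572
grasp_force: 0.0
```

Request:
{"name": "servo_tool", "arguments": {"rows": [[[0, 0, -0.9], [0, 0, 0], 0.4], [[0, 0, -0.9], [0, 0, 0], 0.4], [[0, 0, -0.9], [0, 0, 0], 0.4], [[0, 0, -0.9], [0, 0, 0], 0.4], [[0, 0, 0], [0, 0, 0], 0.4]]}}

```text
t: 39.72
eef_pos: [0.5052, -0.1217, 0.2069]
tool_rot: [0.99, -0.093, 0.095, -0.037]
ft_force: [0.9, -0.8, -1.0]
finger_gap: 0.601
grasp_force: 0.0
```

```bash
python3 - <<'E'
from sock import *
p,r=tool();x=r.apply([1,0,0]);T,im,d,P=look("w11");h=(P-O)@B;d=np.where(h<.089,d,0);M,a=sfit(P,d,"wrist");print(observe()["t"],"O",M-.0008*x-.016*a)
for c in("scene","side"):
    im,d=snapshot(c);P=cloud(c,d);h=(P-O)@B;d=np.where(h<.087,d,0);sfit(P,d,c)
E
```

```text
wrist 1598 mouth h 0.015562055190090443 lat mm [-0.67671125 -0.17767881 -0.14839191] axis [-0.22378262 -0.08203064  0.97118088] off bore deg 1.8214058388519458 med 0.23928352779316492
39.7667 O [ 0.52666469 -0.11344284  0.07518908]
scene 322 mouth h 0.016185338309051406 lat mm [-0.9252302   0.93567963 -0.12311715] axis [-0.23245379 -0.08644146  0.96875854] off bore deg 2.3949363333104583 med 0.7517066860708577
side 447 mouth h 0.01503585941848516 lat mm [0.18179314 3.28743608 0.25913475] axis [-0.2267161  -0.08274404  0.97043971] off bore deg 1.9927672869173698 med 0.6445909354117173
```

```bash
python3 -c "from station import *;print(sign_off())"
```

```text
the job is handed in; nothing more can be done
None
```

I handed the job in at about 40 s with the socket seated on the plug, roughly 340° of clockwise turning done (tool rotation; plug rotation not measured), and the released socket about 2° off the bore, but the first 150° or so was turned with the socket found about 3° off, so the plug was probably not fully square then.

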